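# Hang the sample baskets from the microscope load stage in the rinse tank

### The arm

A 6-joint arm with a two-finger parallel gripper is mounted at the origin on the work surface. World frame = base frame: x ahead of the robot, y to its left, z up, the work surface at z = 0. Lengths are in m, angles in degrees, forces in N, time in s.
With the tool pointing down it reaches from about 0.375 to 0.9 m from the base axis. Payload 3.1 kg.
Tool frame: the origin (TCP) lies at the very end of the fingers, on their centre line; the grasp point (between the pads) lies bot.grip_point_offset behind it (bot.grip_point_offset is the distance from the TCP to the grasp point, in m); z points along the fingers, y is the line along which they close (so a half turn about z gives the same grasp; the last joint's range is limited). The gripper opens to 87 mm and grips with 3 to 60 N. Pads are 19 mm wide; open, the fingers measure 117 mm over their backs; the gripper's body (75 mm by 190 mm) begins 51 mm behind the grasp point.
Start: joints at [56.121, 30.224, 82.088, -0, 67.689, -10.227], TCP at [0.251, 0.572, 0.223] pointing down, gripper open.
Joint ranges: [-176.69, 176.69], [-43.24, 126.21], [12.49, 139.97], [-82, 262], [0, 151.66], [-163.58, 163.58]. Speed limits (degrees/s): [159.86, 159.86, 180, 180, 180, 180].

### API

Orientations are given as a 3x3 rotation matrix whose columns are the frame's x, y, z axes.
In Python, from rig import bot, viewer, ticket gives the robot as it stands.
- The arm moves only by the tool servo_tool, never from a script. Its argument "targets" is a list of rows, each an object with "offset": the shift along the tool's x, y, z in m, a list of three; "dr": the turn, a rotation vector about the tool's x, y, z in degrees, a list of three. In form: [{"offset": [x, y, z], "dr": [ax, ay, az]}, ...]. A call has 1 to 20 rows; each row is the pose to reach, as a shift and turn from the pose commanded when the call began, along the tool's axes at that moment; what a row does not reach only later rows make up. A row lasts 1/12 s, in which the tool goes at most 41.7 mm and 7.16 degrees, less where a joint would pass 70% of its speed; a pose out of reach is approached as far as the arm can. A call with a gripper value outside its range is refused whole. "gripper" is the gripper command: -1 is fully open, 1 is shut, values between are in proportion, set as the call begins (left out, the last holds). The fingers move at their own pace and stop on an object; the grip force is fixed at half the most. Time passes only in rows, so rows that repeat a pose let the fingers close. It gives the time, the measured TCP pose, the force, the opening and the grip force at its end, in the units of the state.
- bot.read_state(): the state, without advancing time (a new reading comes with each control period).
- viewer.capture(name): name is "side" or "top" or "wrist"; returns a dict with "color" (400x640x3 uint8, red, green, blue), "camera_matrix" (3x3 intrinsics, pixels), "R" (3x3) and "t" (3): a world point X has camera coordinates R X + t. Camera axes: x right, y down, z forward; pixel columns grow to the right and rows downward; lengths in m; the calibration is good to about 2 mm. A picture is of the moment at which its call begins. There is no depth.
- ticket.hand_in(): hands the job in; it is judged then, once.
The state is a dict: "time_s": time; "joint_positions": joint angles; "qvel": joint speeds; "tau": joint torques, N m; "position": TCP position; "tcp_rot": TCP orientation; "force": force on the tool from outside, world axes, zero at the start; "moment": the same for the moment, N m; "opening": opening from 0.0 (shut) to 1.0 (fully open); "grasp_force": force on a finger pad.
Only numpy, scipy, OpenCV 4.12 (cv2) and the standard library are available. Lean on these libraries where they do the work, as an engineer would, in place of code of your own. Each camera call takes 0.05 s, during which the arm holds its last target. There are 200 camera calls.

### The job

Each carrier plate that has a sample basket on it must be drawn toward you by pressing on its rubber pad and pulling, until the basket stands on it clear in front of the dust shield; then lift that basket off by its handle and hook its lip over a rim of the rinse tank so that it hangs inside. When every basket hangs, all three carriers, the empty ones too, must be lying straight and pushed fully back against the stage's back stop; leave everything else on the bench where it is.

Things in the scene. Friction and masses are not known exactly. Their poses are not given: they have to be found in the camera images.
- stage: fixed black load stage, flat slick deck 420 x 420 mm, top 15 mm above the table. Origin: centre of its underside; x points away from the arm, y left, z up. Four rails along x, 12 mm high, 6 mm thick, at y = +-65 and +-195 mm, make three lanes with one carrier in each; a bar 12 mm high, inner face at x = -202 mm, closes the front. Carriers slide along their lanes, friction about 0.3
- tank: fixed stainless rinse tank, open box 180 (x) x 250 (y) x 125 mm high, walls 5 mm thick, inner floor 20 mm above the table. Origin: centre of its underside; x points away from the arm. A white control strip 45 mm high stands outside its +x wall
- tank_rim (a point): middle of the top edge of the tank's wall nearest the arm (the -x wall, 250 mm long along the tank's y axis, 5 mm thick); axes as the tank's
- carrierA: flat loose aluminium carrier plate, the right-hand one seen from the arm, 230 (x) x 88 (y) x 6 mm, about 0.3 kg, too wide and flat to pick up. Origin: centre of its underside; its -x end, with a blue pad on top, points to the arm. Fully home its +x edge touches the back stop, a bar 12 mm high across the stage, face at x = +185 mm in the stage's frame (carrier's origin then at x = +70 mm)
- carrierA_pad (a point): centre of the top of carrier A's blue rubber pad (46 mm along x, 70 mm along y, 2 mm high, 90 mm toward -x from the carrier's origin). Grippy, friction about 1.1: press down on it with some 5 to 15 N and slide the carrier along
- carrierB: flat loose aluminium carrier plate, the middle one seen from the arm, 230 (x) x 88 (y) x 6 mm, about 0.3 kg, too wide and flat to pick up. Origin: centre of its underside; its -x end, with a blue pad on top, points to the arm. Fully home its +x edge touches the back stop, a bar 12 mm high across the stage, face at x = +185 mm in the stage's frame (carrier's origin then at x = +70 mm)
- carrierB_pad (a point): centre of the top of carrier B's blue rubber pad (46 mm along x, 70 mm along y, 2 mm high, 90 mm toward -x from the carrier's origin). Grippy, friction about 1.1: press down on it with some 5 to 15 N and slide the carrier along
- carrierC: flat loose aluminium carrier plate, the left-hand one seen from the arm, 230 (x) x 88 (y) x 6 mm, about 0.3 kg, too wide and flat to pick up. Origin: centre of its underside; its -x end, with a blue pad on top, points to the arm. Fully home its +x edge touches the back stop, a bar 12 mm high across the stage, face at x = +185 mm in the stage's frame (carrier's origin then at x = +70 mm)
- carrierC_pad (a point): centre of the top of carrier C's blue rubber pad (46 mm along x, 70 mm along y, 2 mm high, 90 mm toward -x from the carrier's origin). Grippy, friction about 1.1: press down on it with some 5 to 15 N and slide the carrier along
- basketA: hook-on steel sample basket, may be absent; stands on carrier A at first, 50 to 65 mm behind its origin. Body 54 (x) x 56 (y) x 66 mm, 0.1 to 0.23 kg. Origin: centre of its underside, z up. A bent lip 50 mm wide on its -x side: underside of its top 62 mm up, outer leg down to 44 mm, gap for the rim x = -27 to -39 mm. Hung by it, the basket leans a few degrees
- basketA_grip (a point): point to grip on basket A's upright orange handle fin, 40 (x) x 10 (y) mm, which runs from 66 to 108 mm above the basket's origin; this point is 92 mm up. Grip across y
- basketB: hook-on steel sample basket, may be absent; stands on carrier B at first, 50 to 65 mm behind its origin. Body 54 (x) x 56 (y) x 66 mm, 0.1 to 0.23 kg. Origin: centre of its underside, z up. A bent lip 50 mm wide on its -x side: underside of its top 62 mm up, outer leg down to 44 mm, gap for the rim x = -27 to -39 mm. Hung by it, the basket leans a few degrees
- basketB_grip (a point): point to grip on basket B's upright orange handle fin, 40 (x) x 10 (y) mm, which runs from 66 to 108 mm above the basket's origin; this point is 92 mm up. Grip across y
- basketC: hook-on steel sample basket, may be absent; stands on carrier C at first, 50 to 65 mm behind its origin. Body 54 (x) x 56 (y) x 66 mm, 0.1 to 0.23 kg. Origin: centre of its underside, z up. A bent lip 50 mm wide on its -x side: underside of its top 62 mm up, outer leg down to 44 mm, gap for the rim x = -27 to -39 mm. Hung by it, the basket leans a few degrees
- basketC_grip (a point): point to grip on basket C's upright orange handle fin, 40 (x) x 10 (y) mm, which runs from 66 to 108 mm above the basket's origin; this point is 92 mm up. Grip across y
- solvent_bottle: bystander, leave alone: white plastic bottle with a red cap, 64 mm across, 170 mm tall; origin: centre of its underside
- amber_jar: bystander, leave alone: amber glass jar with a black cap, 60 mm across, 85 mm tall; origin: centre of its underside
- wipe_pack: bystander, leave alone: white pack 110 x 200 x 45 mm; origin: centre of its underside
- pen_cup: bystander, leave alone: grey cup 70 mm across, 90 mm tall; origin: centre of its underside
- lens_case: bystander, leave alone: black round case with a metal cap, 62 mm across, 62 mm tall; origin: centre of its underside
- sample_case: bystander, leave alone: flat yellow case 90 x 120 x 30 mm; origin: centre of its underside
- shield_edge (a point): middle of the front edge, underside, of the clear dust shield over the back of the stage: a flat sheet 5 mm thick, 155 mm deep (x = +50 to +205 mm in the stage's frame), as wide as the stage, underside 145 mm above the table, on four thin posts at x = +62 and +197, y = +-202 mm
There are look-alikes about, which are no part of the job. Leave any blue or yellow look-alike of the basketB alone.

How it is judged (in metres and radians):
On the way, in this order (a step that is already met when the one before it is completed fails the run):
1. every basket has been drawn out on its carrier, standing clear in front of the dust shield (baskets that already hang in the tank count) (((x of basketA in the frame of stage below 0.015 m and z of basketA in the frame of stage between 0.012 and 0.032 m and y of basketA in the frame of stage between -0.21 and 0.21 m and angle between basketA's own z axis and vertical below 0.3 rad) or (z of basketA in the frame of tank between 0.05 and 0.078 m and x of basketA in the frame of tank between -0.075 and 0.075 m and y of basketA in the frame of tank between -0.11 and 0.11 m and angle between basketA's own z axis and vertical below 0.35 rad)) and ((x of basketB in the frame of stage below 0.015 m and z of basketB in the frame of stage between 0.012 and 0.032 m and y of basketB in the frame of stage between -0.21 and 0.21 m and angle between basketB's own z axis and vertical below 0.3 rad) or (z of basketB in the frame of tank between 0.05 and 0.078 m and x of basketB in the frame of tank between -0.075 and 0.075 m and y of basketB in the frame of tank between -0.11 and 0.11 m and angle between basketB's own z axis and vertical below 0.35 rad)) and ((x of basketC in the frame of stage below 0.015 m and z of basketC in the frame of stage between 0.012 and 0.032 m and y of basketC in the frame of stage between -0.21 and 0.21 m and angle between basketC's own z axis and vertical below 0.3 rad) or (z of basketC in the frame of tank between 0.05 and 0.078 m and x of basketC in the frame of tank between -0.075 and 0.075 m and y of basketC in the frame of tank between -0.11 and 0.11 m and angle between basketC's own z axis and vertical below 0.35 rad))), for 0.2 s.
2. every basket hangs by its lip inside the rinse tank (z of basketA in the frame of tank between 0.05 and 0.078 m and x of basketA in the frame of tank between -0.075 and 0.075 m and y of basketA in the frame of tank between -0.11 and 0.11 m and angle between each of basketA, basketB, basketC's own z axis and vertical below 0.35 rad and z of basketB in the frame of tank between 0.05 and 0.078 m and x of basketB in the frame of tank between -0.075 and 0.075 m and y of basketB in the frame of tank between -0.11 and 0.11 m and z of basketC in the frame of tank between 0.05 and 0.078 m and x of basketC in the frame of tank between -0.075 and 0.075 m and y of basketC in the frame of tank between -0.11 and 0.11 m), for 0.2 s.
At the end, for the whole second after the job is handed in: Every basket hangs inside the tank by its lip (its underside 50 to 78 mm above the tank's underside, leaning less than 0.35 rad, still); all three carriers lie flat on the stage within 15 mm of the back stop, turned less than 0.2 rad from straight, still (all of step 2 and linear speed of each of basketA, basketB, basketC, carrierA, carrierB, carrierC below 0.03 m/s and x of each of carrierA, carrierB, carrierC in the frame of stage above 0.055 m and z of carrierA in the frame of stage between 0.01 and 0.022 m and z of carrierB in the frame of stage between 0.01 and 0.022 m and z of carrierC in the frame of stage between 0.01 and 0.022 m and angle between the x axis of each of carrierA, carrierB, carrierC and the x axis of stage, either way round below 0.2 rad); the robot touches nothing.
It fails at once if a bystander was moved more than 40 mm (distance of any of solvent_bottle, amber_jar, wipe_pack, pen_cup, lens_case, sample_case from where it was at the start of the episode above 0.04 m).
Of basketA, basketB, basketC only 2 to 3 are there at a start; the rules pass over those that are not, and their reading is None.
At some moment in a run one of carrierA, carrierB, carrierC may be knocked a few centimetres aside while the robot is not near it.
It also fails if it takes over 210 s, if anything falls off the work surface, if the arm or the gripper's body presses on something with over 40 N, if the wrist force passes 120 N, or if a joint passes its speed limit or range.

## Working session

There is one attempt and no reset: what is moved stays moved. The work goes in short steps, Python scripts to look and compute and a tool call to move; the robot and the scene stay as the last step left them, time stands still between calls to the robot, and variables do not carry over. Pictures are saved under pics/ and viewed, at most 14 in all, crops included, and the job is handed in when it is done.

Besides the shell and the picture viewer there is one more tool, called after "Call:" as name(argument=value, ...), one argument or row to a line, values as JSON. servo_tool: Moves the arm, as the interface text tells. Its arguments: {"type":"object","properties":{"targets":{"type":"array"},"gripper":{"type":"number"}},"required":["targets"]}

```bash
ls; mkdir -p pics
cat > h.py <<'E'
import numpy as np, cv2
from rig import bot, viewer, ticket
def cap(n,f=None):
    d=viewer.capture(n)
    if f: cv2.imwrite('pics/'+f,cv2.cvtColor(d['color'],cv2.COLOR_RGB2BGR))
    return d
def ray(d,u,v):
    K=np.array(d['camera_matrix']);R=np.array(d['R']);t=np.array(d['t'])
    return -R.T@t, R.T@np.linalg.solve(K,[u,v,1.])
def onz(d,u,v,z):
    c,r=ray(d,u,v); return c+r*(z-c[2])/r[2]
def proj(d,X):
    p=np.array(d['camera_matrix'])@(np.array(d['R'])@np.array(X)+np.array(d['t'])); return p[:2]/p[2]
def blobs(d,lo,hi,amin=40):
    h=cv2.cvtColor(d['color'],cv2.COLOR_RGB2HSV)
    m=cv2.inRange(h,np.array(lo),np.array(hi))
    n,l,s,c=cv2.connectedComponentsWithStats(m)
    return [(s[i].tolist(),c[i].round(1).tolist(),l==i) for i in range(1,n) if s[i][4]>=amin]
E
python3 - <<'E'
from h import *
for n in ['top','side','wrist']:
    d=cap(n,n+'0.png'); print(n,np.round(d['camera_matrix'],1).tolist(),np.round(ray(d,320,200),3).tolist())
s=bot.read_state(); print(s,bot.grip_point_offset)
E
```

```text
pics
top [[364.5, 0.0, 312.5], [0.0, 364.5, 199.5], [0.0, 0.0, 1.0]] [[0.302, 0.059, 1.118], [0.211, 0.012, -0.978]]
side [[484.5, 0.0, 319.0], [0.0, 484.5, 190.2], [0.0, 0.0, 1.0]] [[-0.037, -0.814, 0.725], [0.456, 0.717, -0.527]]
wrist [[317.2, 0.0, 323.1], [0.0, 317.2, 200.9], [0.0, 0.0, 1.0]] [[0.181, 0.603, 0.384], [0.25, -0.121, -0.961]]
{'time_s': 0.15, 'joint_positions': array([ 5.61212958e+01,  3.02699089e+01,  8.21390325e+01,  3.12704095e-05,
        6.76899175e+01, -1.02285829e+01]), 'qvel': array([-0.04700316, -0.20233485, -0.21434609, -0.05483509, -0.02297313,
        0.1258163 ]), 'tau': array([ 3.37964366e-04, -4.40432489e+01, -1.76842618e+01,  6.33864803e-02,
        5.52386802e-02, -1.09622886e-04]), 'position': array([0.25038655, 0.5720399 , 0.22176508]), 'tcp_rot': array([[-9.16011930e-01,  4.01149870e-01, -9.62227040e-04],
       [ 4.01150907e-01,  9.16010862e-01, -1.43218943e-03],
       [ 3.06887814e-04, -1.69790086e-03, -9.99998511e-01]]), 'force': array([ 0.67719161,  0.00343042, -0.45859724]), 'moment': array([-0.0184772 , -0.00398404, -0.00152047]), 'grasp_force': 0.0, 'opening': 0.9997150869946655} 0.0187
```

View pics/top0.png

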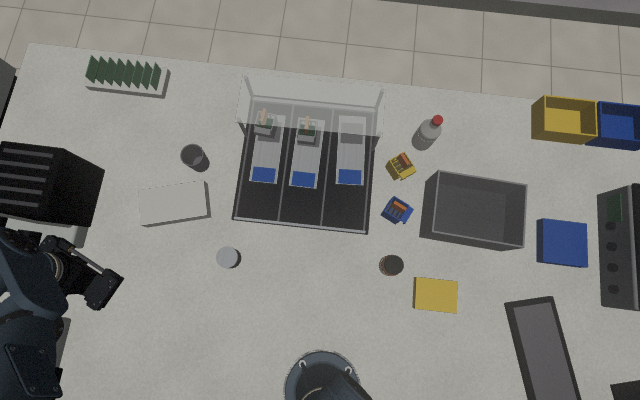

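View pics/side0.png

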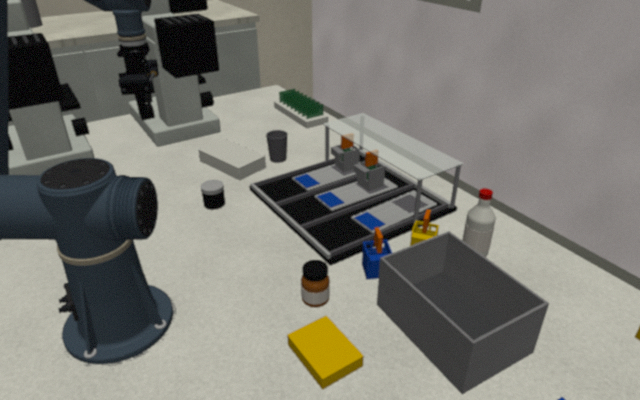

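The top view shows grey baskets with orange fins on carrier C at (265,118) and carrier B at (307,127). Carrier A, with its pad at (349,177), is empty. Things that could be taken for a basket are the blue look-alike (398,210) and the yellow one (402,166), both outside the stage. The side view agrees: grey baskets at (346,150) and (370,170) under the shield, blue at (377,255), yellow at (425,232). I choose the two grey ones and check them in a close crop.

Run:
```python
from h import *
d=cap('top')
im=cv2.cvtColor(d['color'],cv2.COLOR_RGB2BGR)[65:255,225:535]
cv2.imwrite('pics/crop1.png',cv2.resize(im,None,fx=2.58,fy=2.58,interpolation=cv2.INTER_CUBIC))
for s,c,m in blobs(d,(105,120,60),(125,255,255)):
    cs,_=cv2.findContours(m.astype(np.uint8),0,2); r=cv2.minAreaRect(cs[0])
    p=[onz(d,*q,0.023)[:2].round(4).tolist() for q in cv2.boxPoints(r)]
    print('blue',s,c,onz(d,*c,.023).round(4),p)
e=cap('side')
for s,c,m in blobs(e,(3,150,100),(17,255,255),20): print('orange side',s,c)
for s,c,m in blobs(d,(3,60,100),(17,255,255),10): print('orange top',s,c,onz(d,*c,.12).round(3))
```

```text
blue [600, 101, 40, 50, 1151] [619.0, 124.3] [ 0.9035 -0.846   0.023 ] [[0.9782, -0.7892], [0.9937, -0.9141], [0.8234, -0.9038], [0.8082, -0.7826]]
blue [252, 167, 23, 16, 299] [263.3, 174.2] [0.5977 0.2587 0.023 ] [[0.5748, 0.2916], [0.6192, 0.2945], [0.6206, 0.2256], [0.5763, 0.2233]]
blue [338, 169, 23, 15, 301] [349.5, 176.3] [ 0.6245 -0.009   0.023 ] [[0.6004, 0.0244], [0.6443, 0.0266], [0.6484, -0.042], [0.6045, -0.0437]]
blue [291, 171, 24, 16, 307] [303.0, 178.9] [0.5981 0.1336 0.023 ] [[0.5754, 0.1683], [0.6199, 0.1698], [0.6206, 0.0996], [0.5762, 0.0988]]
blue [384, 196, 29, 27, 152] [401.7, 212.4] [ 0.5308 -0.1786  0.023 ] [[0.529, -0.123], [0.5807, -0.1478], [0.5488, -0.2136], [0.4978, -0.1884]]
blue [543, 219, 45, 48, 1911] [564.7, 242.5] [ 0.5005 -0.6673  0.023 ] [[0.564, -0.6038], [0.5806, -0.7352], [0.439, -0.7308], [0.4227, -0.6029]]
orange side [342, 137, 11, 11, 59] [346.1, 142.7]
orange side [366, 152, 11, 13, 76] [370.9, 158.0]
orange side [423, 209, 8, 24, 99] [425.9, 219.3]
orange side [375, 228, 8, 24, 92] [378.8, 237.6]
orange top [400, 152, 10, 13, 49] [404.6, 158.2] [ 0.669 -0.154  0.12 ]
orange top [394, 201, 13, 9, 46] [399.7, 205.0] [ 0.531 -0.15   0.12 ]
```

View pics/crop1.png

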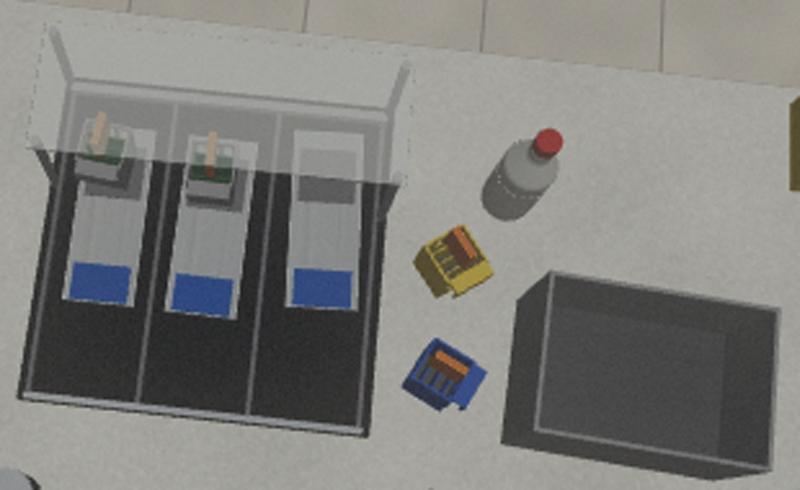

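The crop shows two grey baskets with lips facing the arm, on C at (103,150) and B at (211,165), so the choice stands. The tank rim corners in the crop are about (552,272), (780,310), (770,470) and (535,430); the arm-side rim is the lower one. The stage's front corners are (20,398) and (368,436).

Run:
```python
from h import *
d=cap('top');e=cap('side')
f=lambda u,v:(u/2.58+225,v/2.58+65)
T=[onz(d,*f(*p),.125) for p in [(552,272),(780,310),(770,470),(535,430)]]
print('tank',np.round(T,4).tolist())
for i in range(4):print(np.linalg.norm(T[i]-T[(i+1)%4]).round(3))
S=[onz(d,*f(*p),.02) for p in [(20,398),(368,436)]]
v=S[0]-S[1];print('stage',np.round(S,4).tolist(),np.linalg.norm(v),np.degrees(np.arctan2(-v[0],v[1])))
# fins: two-view triangulation (fin centroid in side, shielded fin top in top view)
def tri(a,b):
    c1,r1=ray(d,*a);c2,r2=ray(e,*b);A=np.c_[r1,-r2];s=np.linalg.lstsq(A,c2-c1,rcond=None)[0]
    p,q=c1+r1*s[0],c2+r2*s[1];return (p+q)/2,np.linalg.norm(p-q)
# top-of-fin : crop C top end (98,113..120) ; side top mid
print(tri(f(98,132),(346.1,142.7)),tri(f(212,152),(370.9,158)))
# side tank corners check
for p in T: print(proj(e,p).round(1))
```

```text
tank [[0.6431, -0.2519, 0.125], [0.6308, -0.4992, 0.125], [0.4553, -0.4894, 0.125], [0.4666, -0.2434, 0.125]]
0.248
0.176
0.246
0.177
stage [[0.4457, 0.3297, 0.02], [0.4525, -0.0824, 0.02]] 0.41214879962914 0.9374578358958252
(array([0.75433455, 0.27517689, 0.09801005]), np.float64(0.0055907982613468766)) (array([0.74264148, 0.13890739, 0.10677732]), np.float64(0.004532861162403287))
[448.5 231.4]
[547.6 303.3]
[472.8 342.2]
[380.6 257.8]
```

Call:
servo_tool(
  targets=[
    {"offset": [-0.05,-0.015,-0.03],"dr": [0,0,-6]},
    {"offset": [-0.09,-0.03,-0.03],"dr": [0,0,-12]},
    {"offset": [-0.13,-0.043,-0.03],"dr": [0,0,-18]},
    {"offset": [-0.17,-0.056,-0.03],"dr": [0,0,-23.6]},
    {"offset": [-0.4,-0.147,-0.03],"dr": [0,0,-23.6]},
    {"offset": [-0.4,-0.147,-0.03],"dr": [0,0,-23.6]},
    {"offset": [-0.4,-0.147,-0.03],"dr": [0,0,-23.6]},
    {"offset": [-0.4,-0.147,-0.03],"dr": [0,0,-23.6]},
    {"offset": [-0.4,-0.147,-0.03],"dr": [0,0,-23.6]},
    {"offset": [-0.4,-0.147,-0.03],"dr": [0,0,-23.6]},
    {"offset": [-0.4,-0.147,-0.03],"dr": [0,0,-23.6]},
    {"offset": [-0.4,-0.147,-0.03],"dr": [0,0,-23.6]},
    {"offset": [-0.4,-0.147,-0.03],"dr": [0,0,-23.6]},
    {"offset": [-0.4,-0.147,-0.03],"dr": [0,0,-23.6]},
    {"offset": [-0.4,-0.147,-0.03],"dr": [0,0,-23.6]},
    {"offset": [-0.4,-0.147,-0.03],"dr": [0,0,-23.6]},
  ],
  gripper=1,
)

```text
time_s: 1.68
position: [0.5568, 0.2788, 0.2526]
tcp_rot: [[-1.0, -0.002, -0.001], [-0.002, 1.0, 0.0], [0.001, 0.0, -1.0]]
force: [-0.2, 1.0, -0.8]
opening: 0.008
grasp_force: 0.0
```

Run:
```python
from h import *
d=cap('wrist','w1.png');s=bot.read_state();print(s['position'].round(4),s['tcp_rot'].round(3).tolist(),s['force'].round(2))
for s,c,m in blobs(d,(105,120,60),(125,255,255)): print(s,c,onz(d,*c,.023).round(4))
```

```text
[0.557  0.2787 0.2527] [[-1.0, -0.001, -0.0], [-0.001, 1.0, 0.0], [0.0, 0.0, -1.0]] [0.26 0.25 0.05]
[0, 134, 15, 46, 485] [5.4, 154.9] [ 0.5369 -0.1132  0.023 ]
[181, 187, 58, 33, 1784] [209.9, 202.9] [0.5984 0.1334 0.023 ]
[279, 186, 55, 35, 1816] [306.7, 202.6] [0.5978 0.2584 0.023 ]
[73, 205, 61, 35, 1752] [103.5, 221.9] [ 0.6247 -0.0089  0.023 ]
```

View pics/w1.png

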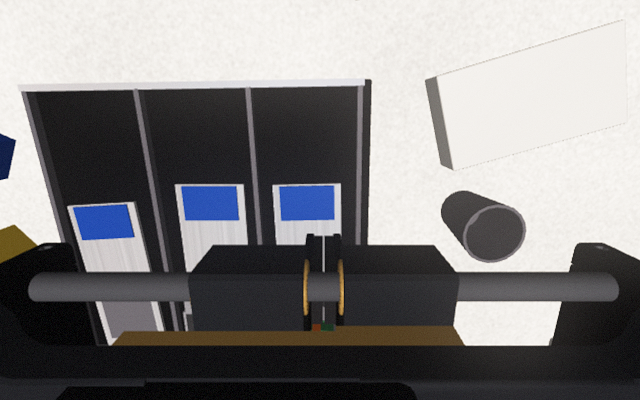

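The wrist view is upside down, with image-up toward the arm. It shows the pads of C (307,203), B (210,203) and A (104,222), agreeing with the top view within 1 mm. Next I press C's pad.

Call:
servo_tool(
  targets=[
    {"offset": [-0.041,-0.02,0.03],"dr": [0,0,0]},
    {"offset": [-0.041,-0.02,0.07],"dr": [0,0,0]},
    {"offset": [-0.041,-0.02,0.11],"dr": [0,0,0]},
    {"offset": [-0.041,-0.02,0.15],"dr": [0,0,0]},
    {"offset": [-0.041,-0.02,0.18],"dr": [0,0,0]},
    {"offset": [-0.041,-0.02,0.2],"dr": [0,0,0]},
    {"offset": [-0.041,-0.02,0.215],"dr": [0,0,0]},
    {"offset": [-0.041,-0.02,0.222],"dr": [0,0,0]},
    {"offset": [-0.041,-0.02,0.224],"dr": [0,0,0]},
    {"offset": [-0.041,-0.02,0.224],"dr": [0,0,0]},
  ],
)

```text
time_s: 2.57
position: [0.599, 0.258, 0.0286]
tcp_rot: [[-1.0, 0.0, 0.0], [0.0, 1.0, 0.0], [-0.0, 0.0, -1.0]]
force: [0.3, 0.6, 0.1]
opening: 0.003
grasp_force: 0.0
```

Call:
servo_tool(
  targets=[
    {"offset": [0,0,0.001],"dr": [0,0,0]},
    {"offset": [0,0,0.002],"dr": [0,0,0]},
    {"offset": [0,0,0.003],"dr": [0,0,0]},
    {"offset": [0,0,0.004],"dr": [0,0,0]},
    {"offset": [0,0,0.005],"dr": [0,0,0]},
    {"offset": [0,0,0.005],"dr": [0,0,0]},
  ],
)

```text
time_s: 3.07
position: [0.5991, 0.2573, 0.0236]
tcp_rot: [[-1.0, 0.001, 0.0], [0.001, 1.0, 0.0], [-0.0, 0.0, -1.0]]
force: [0.8, -0.5, -0.2]
opening: 0.002
grasp_force: 0.0
```

Call:
servo_tool(
  targets=[
    {"offset": [0,0,0.0005],"dr": [0,0,0]},
    {"offset": [0,0,0.001],"dr": [0,0,0]},
    {"offset": [0,0,0.0015],"dr": [0,0,0]},
    {"offset": [0,0,0.002],"dr": [0,0,0]},
    {"offset": [0,0,0.002],"dr": [0,0,0]},
  ],
)

```text
time_s: 3.48
position: [0.5992, 0.2573, 0.0234]
tcp_rot: [[-1.0, 0.001, 0.0], [0.001, 1.0, -0.0], [-0.0, -0.0, -1.0]]
force: [-2.0, -1.0, 11.1]
opening: 0.004
grasp_force: 5.1
```

Call:
servo_tool(
  targets=[
    {"offset": [0.002,0,0],"dr": [0,0,0]},
    {"offset": [0.005,0,0],"dr": [0,0,0]},
    {"offset": [0.01,0,0],"dr": [0,0,0]},
    {"offset": [0.016,0,0],"dr": [0,0,0]},
    {"offset": [0.022,0,0],"dr": [0,0,0]},
    {"offset": [0.028,0,0],"dr": [0,0,0]},
    {"offset": [0.034,0,0],"dr": [0,0,0]},
    {"offset": [0.04,0,0],"dr": [0,0,0]},
    {"offset": [0.046,0,0],"dr": [0,0,0]},
    {"offset": [0.052,0,0],"dr": [0,0,0]},
    {"offset": [0.058,-0.001,0],"dr": [0,0,0]},
    {"offset": [0.064,-0.001,0],"dr": [0,0,0]},
    {"offset": [0.07,-0.001,0],"dr": [0,0,0]},
    {"offset": [0.076,-0.001,0],"dr": [0,0,0]},
    {"offset": [0.082,-0.001,0],"dr": [0,0,0]},
    {"offset": [0.088,-0.001,0],"dr": [0,0,0]},
    {"offset": [0.093,-0.001,0],"dr": [0,0,0]},
    {"offset": [0.097,-0.001,0],"dr": [0,0,0]},
    {"offset": [0.098,-0.001,0],"dr": [0,0,0]},
    {"offset": [0.098,-0.001,0],"dr": [0,0,0]},
  ],
)

```text
time_s: 5.15
position: [0.5043, 0.2573, 0.0234]
tcp_rot: [[-1.0, 0.001, 0.008], [0.001, 1.0, 0.002], [-0.008, 0.002, -1.0]]
force: [3.5, -0.5, 9.5]
opening: 0.011
grasp_force: 4.7
```

Call:
servo_tool(
  targets=[
    {"offset": [0,0,-0.005],"dr": [0,0,0]},
    {"offset": [0,0,-0.02],"dr": [0,0,0]},
    {"offset": [0,0,-0.06],"dr": [0,0,0]},
    {"offset": [0,0,-0.1],"dr": [0,0,0]},
    {"offset": [0,0,-0.14],"dr": [0,0,0]},
    {"offset": [0,0,-0.18],"dr": [0,0,0]},
    {"offset": [0,0,-0.2],"dr": [0,0,0]},
    {"offset": [0,0,-0.2],"dr": [0,0,0]},
  ],
  gripper=-1,
)

```text
time_s: 5.82
position: [0.5029, 0.2573, 0.2266]
tcp_rot: [[-1.0, 0.001, 0.008], [0.001, 1.0, 0.003], [-0.008, 0.003, -1.0]]
force: [-0.2, 0.8, 0.0]
opening: 0.53
grasp_force: 0.0
```

Run:
```python
from h import *
w=cap('wrist','w2.png');d=cap('top');e=cap('side')
cv2.imwrite('pics/s2.png',cv2.resize(cv2.cvtColor(e['color'],cv2.COLOR_RGB2BGR)[100:260,220:460],None,fx=3,fy=3,interpolation=cv2.INTER_CUBIC))
print(bot.read_state()['position'].round(4))
for n,i in (('w',w),('t',d)):
  for s,c,m in blobs(i,(105,120,60),(125,255,255)): print(n,s,c,onz(i,*c,.023).round(4))
for n,i in (('t',d),('s',e),('w',w)):
  for s,c,m in blobs(i,(3,130,90),(17,255,255),15): print(n,s,c,onz(i,*c,.108).round(4))
```

```text
[0.4993 0.2561 0.2203]
w [293, 155, 60, 39, 2242] [323.0, 174.1] [0.503  0.2583 0.023 ]
w [0, 176, 24, 51, 875] [8.9, 200.3] [ 0.5347 -0.1184  0.023 ]
w [195, 232, 58, 34, 1102] [229.0, 243.5] [0.5915 0.1405 0.023 ]
w [83, 251, 46, 22, 581] [101.5, 259.8] [ 0.6138 -0.0235  0.023 ]
t [600, 101, 40, 50, 1260] [620.8, 123.3] [ 0.9077 -0.8519  0.023 ]
t [339, 169, 22, 15, 300] [349.5, 176.3] [ 0.6245 -0.009   0.023 ]
t [292, 171, 23, 16, 303] [302.9, 178.9] [0.5981 0.1339 0.023 ]
t [253, 198, 18, 14, 223] [261.2, 204.4] [0.5018 0.2502 0.023 ]
t [398, 204, 15, 19, 108] [405.9, 214.2] [ 0.5268 -0.1917  0.023 ]
t [543, 219, 45, 48, 1909] [564.6, 242.4] [ 0.5008 -0.667   0.023 ]
t [255, 138, 6, 18, 58] [257.7, 146.0] [0.6576 0.2728 0.108 ]
t [400, 153, 10, 12, 42] [404.7, 158.5] [ 0.6726 -0.1569  0.108 ]
t [394, 201, 12, 9, 41] [399.5, 205.0] [ 0.5334 -0.1525  0.108 ]
s [315, 140, 13, 17, 166] [320.6, 148.0] [0.6548 0.2687 0.108 ]
s [366, 152, 11, 14, 121] [370.5, 158.7] [0.7347 0.1341 0.108 ]
s [422, 209, 9, 24, 109] [426.0, 219.3] [ 0.6541 -0.1745  0.108 ]
s [375, 228, 8, 25, 111] [378.7, 238.6] [ 0.5183 -0.174   0.108 ]
s [304, 279, 24, 10, 103] [315.6, 284.3] [ 0.3282 -0.2229  0.108 ]
w [329, 305, 13, 27, 274] [334.7, 319.3] [0.639  0.2702 0.108 ]
```

View pics/s2.png

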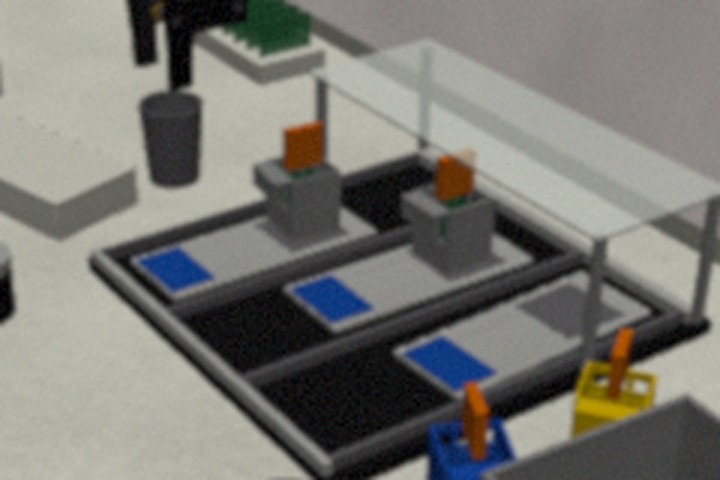

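Basket C stands on its carrier in front of the shield (crop (305,190)), its fin near (0.656, 0.270). B is still under the shield edge.

Call:
servo_tool(
  targets=[
    {"offset": [-0.04,0.004,0],"dr": [0,0,0]},
    {"offset": [-0.08,0.008,0],"dr": [0,0,0]},
    {"offset": [-0.12,0.012,0],"dr": [0,0,0]},
    {"offset": [-0.157,0.014,0],"dr": [0,0,0]},
    {"offset": [-0.157,0.014,0.03],"dr": [0,0,0]},
    {"offset": [-0.157,0.014,0.06],"dr": [0,0,0]},
    {"offset": [-0.157,0.014,0.06],"dr": [0,0,0]},
    {"offset": [-0.157,0.014,0.06],"dr": [0,0,0]},
  ],
)

```text
time_s: 6.63
position: [0.6547, 0.2694, 0.1565]
tcp_rot: [[-1.0, 0.001, -0.011], [0.001, 1.0, -0.002], [0.011, -0.002, -1.0]]
force: [0.1, -0.4, 0.3]
opening: 0.996
grasp_force: 0.0
```

Run:
```python
from h import *
w=cap('wrist','w3.png');e=cap('side')
print(bot.read_state()['position'].round(4),bot.read_state()['opening'])
for n,i in (('s',e),('w',w)):
  for s,c,m in blobs(i,(3,130,70),(17,255,255),15): print(n,s,c,onz(i,*c,.12).round(4))
```

```text
[0.6579 0.2704 0.1614] 0.9980577098903666
s [314, 140, 14, 17, 175] [320.7, 148.1] [0.6412 0.247  0.12  ]
s [365, 152, 12, 15, 139] [370.1, 159.2] [0.7169 0.1139 0.12  ]
s [422, 209, 9, 24, 119] [426.1, 219.3] [ 0.6408 -0.187   0.12  ]
s [374, 228, 9, 25, 154] [378.1, 239.2] [ 0.5051 -0.1874  0.12  ]
s [302, 277, 27, 15, 251] [314.7, 285.0] [ 0.3187 -0.2351  0.12  ]
w [312, 187, 21, 74, 1136] [322.5, 224.4] [0.6531 0.2695 0.12  ]
w [146, 262, 8, 11, 29] [149.1, 266.3] [0.684  0.1487 0.12  ]
w [497, 298, 10, 12, 36] [502.3, 303.3] [0.7132 0.3987 0.12  ]
w [297, 326, 328, 19, 2745] [467.2, 336.5] [0.7414 0.3769 0.12  ]
```

View pics/w3.png

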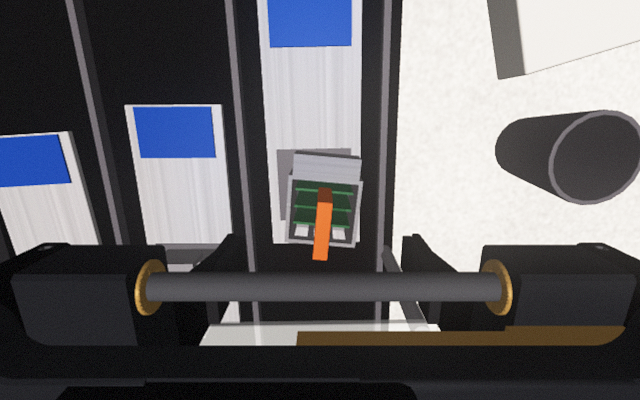

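The wrist view shows fin C between the open fingers at (322,225) and the lip toward the arm at (328,155). The basket is yawed about -4.5°, so I turn the gripper to match, go down and grip.

Call:
servo_tool(
  targets=[
    {"offset": [0.001,0,0.02],"dr": [0,0,4]},
    {"offset": [0.002,0,0.04],"dr": [0,0,4]},
    {"offset": [0.002,0,0.055],"dr": [0,0,4]},
    {"offset": [0.002,0,0.065],"dr": [0,0,4]},
    {"offset": [0.002,0,0.065],"dr": [0,0,4]},
    {"offset": [0.002,0,0.065],"dr": [0,0,4]},
  ],
)

```text
time_s: 7.23
position: [0.6566, 0.2706, 0.0977]
tcp_rot: [[-0.998, 0.07, 0.002], [0.07, 0.998, 0.0], [-0.001, 0.0, -1.0]]
force: [0.7, -0.6, 0.3]
opening: 1.003
grasp_force: 0.0
```

Call:
servo_tool(
  targets=[
    {"offset": [0,0,0],"dr": [0,0,0]},
    {"offset": [0,0,0],"dr": [0,0,0]},
    {"offset": [0,0,0],"dr": [0,0,0]},
    {"offset": [0,0,0],"dr": [0,0,0]},
    {"offset": [0,0,0],"dr": [0,0,0]},
    {"offset": [0,0,0],"dr": [0,0,0]},
    {"offset": [0,0,0],"dr": [0,0,0]},
    {"offset": [0,0,0],"dr": [0,0,0]},
    {"offset": [0,0,0],"dr": [0,0,0]},
    {"offset": [0,0,0],"dr": [0,0,0]},
    {"offset": [0,0,0],"dr": [0,0,0]},
    {"offset": [0,0,0],"dr": [0,0,0]},
  ],
  gripper=1,
)

```text
time_s: 8.23
position: [0.6561, 0.2703, 0.0965]
tcp_rot: [[-0.998, 0.071, -0.0], [0.071, 0.998, -0.0], [0.0, -0.0, -1.0]]
force: [0.3, -1.0, 0.0]
opening: 0.169
grasp_force: 0.0
```

Call:
servo_tool(
  targets=[
    {"offset": [0,0,0],"dr": [0,0,0]},
    {"offset": [0,0,0],"dr": [0,0,0]},
    {"offset": [0,0,0],"dr": [0,0,0]},
    {"offset": [0,0,0],"dr": [0,0,0]},
    {"offset": [0,0,0],"dr": [0,0,0]},
    {"offset": [0,0,-0.005],"dr": [0,0,0]},
    {"offset": [0,0,-0.015],"dr": [0,0,0]},
    {"offset": [0,0,-0.035],"dr": [0,0,0]},
    {"offset": [0,0,-0.06],"dr": [0,0,0]},
    {"offset": [0,0,-0.09],"dr": [0,0,0]},
    {"offset": [0,0,-0.12],"dr": [0,0,0]},
    {"offset": [0,0,-0.15],"dr": [0,0,0]},
    {"offset": [0,0,-0.18],"dr": [0,0,0]},
    {"offset": [0,0,-0.2],"dr": [0,0,0]},
    {"offset": [0,0,-0.2],"dr": [0,0,0]},
    {"offset": [0,0,-0.2],"dr": [0,0,0]},
  ],
)

```text
time_s: 9.57
position: [0.6566, 0.2704, 0.2987]
tcp_rot: [[-0.997, 0.071, 0.004], [0.071, 0.998, 0.001], [-0.004, 0.001, -1.0]]
force: [0.3, -0.1, -2.6]
opening: 0.113
grasp_force: 29.9
```

Call:
servo_tool(
  targets=[
    {"offset": [0.003,-0.015,0],"dr": [0,0,-1.3]},
    {"offset": [0.008,-0.04,0],"dr": [0,0,-1.3]},
    {"offset": [0.015,-0.075,0],"dr": [0,0,-1.3]},
    {"offset": [0.022,-0.11,0],"dr": [0,0,-1.3]},
    {"offset": [0.029,-0.145,0],"dr": [0,0,-1.3]},
    {"offset": [0.036,-0.18,0],"dr": [0,0,-1.3]},
    {"offset": [0.043,-0.215,0],"dr": [0,0,-1.3]},
    {"offset": [0.05,-0.25,0],"dr": [0,0,-1.3]},
    {"offset": [0.057,-0.285,0],"dr": [0,0,-1.3]},
    {"offset": [0.064,-0.32,0],"dr": [0,0,-1.3]},
    {"offset": [0.071,-0.355,0],"dr": [0,0,-1.3]},
    {"offset": [0.078,-0.39,0],"dr": [0,0,-1.3]},
    {"offset": [0.085,-0.425,0],"dr": [0,0,-1.3]},
    {"offset": [0.092,-0.46,0],"dr": [0,0,-1.3]},
    {"offset": [0.099,-0.495,0],"dr": [0,0,-1.3]},
    {"offset": [0.106,-0.53,0],"dr": [0,0,-1.3]},
    {"offset": [0.111,-0.56,0],"dr": [0,0,-1.3]},
    {"offset": [0.115,-0.58,0],"dr": [0,0,-1.3]},
    {"offset": [0.116,-0.59,0],"dr": [0,0,-1.3]},
    {"offset": [0.116,-0.59,0],"dr": [0,0,-1.3]},
  ],
)

```text
time_s: 11.23
position: [0.4975, -0.3115, 0.2945]
tcp_rot: [[-0.999, 0.051, -0.003], [0.051, 0.999, 0.002], [0.003, 0.002, -1.0]]
force: [0.5, 0.2, -2.8]
opening: 0.114
grasp_force: 29.9
```

Call:
servo_tool(
  targets=[
    {"offset": [0,0,0],"dr": [0,0,0]},
    {"offset": [0,0,0],"dr": [0,0,0]},
  ],
)

```text
time_s: 11.4
position: [0.4987, -0.3082, 0.2957]
tcp_rot: [[-0.999, 0.047, -0.001], [0.047, 0.999, 0.002], [0.001, 0.002, -1.0]]
force: [0.0, 0.1, -2.4]
opening: 0.112
grasp_force: 29.9
```

Run:
```python
from h import *
w=cap('wrist','w4.png')
s=bot.read_state();print(s['position'].round(4),s['tcp_rot'].round(3).tolist())
print(ray(w,320,200))
```

```text
[ 0.4989 -0.3081  0.296 ] [[-0.999, 0.046, -0.001], [0.046, 0.999, 0.002], [0.001, 0.002, -1.0]]
(array([ 0.42306829, -0.30454019,  0.45854726]), array([ 0.275805  , -0.01995451, -0.96106074]))
```

View pics/w4.png

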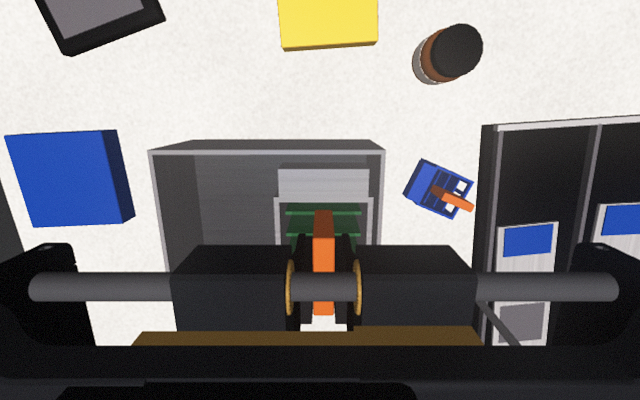

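Run:
```python
from h import *
w=cap('wrist')
g=cv2.cvtColor(w['color'],cv2.COLOR_RGB2GRAY)
for c in (175,230,320,365): print(c,g[138:176,c].tolist())
for u,v in ((150,151.3),(230,151.3),(320,151.3),(384,151.3)): print(onz(w,u,v,.125).round(4))
# expected lip outer edge: top z, x
s=bot.read_state();p=s['position'];R=s['tcp_rot']
for x in (-.041,-.039,-.027):
  for z in (.064,.044): print(x,z,proj(w,p-R[:,0]*x+np.array([0,0,z-.0755])).round(1))
print(g[185,265:300].tolist(),g[185,355:395].tolist())
```

```text
175 [242, 242, 243, 248, 236, 144, 72, 83, 85, 79, 73, 129, 163, 172, 168, 176, 118, 65, 73, 69, 70, 73, 69, 72, 76, 68, 69, 69, 64, 72, 71, 75, 71, 66, 71, 72, 72, 68]
230 [215, 122, 81, 80, 79, 83, 84, 80, 80, 79, 78, 125, 164, 172, 168, 173, 126, 95, 95, 97, 93, 94, 93, 94, 88, 89, 90, 91, 87, 92, 90, 86, 92, 88, 91, 93, 90, 91]
320 [219, 121, 83, 87, 90, 89, 86, 89, 89, 84, 80, 131, 168, 175, 175, 179, 135, 96, 99, 98, 95, 94, 101, 97, 96, 83, 84, 81, 85, 78, 93, 156, 177, 173, 169, 172, 175, 178]
365 [220, 126, 84, 93, 91, 91, 84, 87, 89, 88, 84, 132, 167, 173, 177, 178, 134, 103, 103, 97, 99, 97, 100, 99, 102, 96, 88, 84, 87, 79, 96, 156, 175, 174, 174, 172, 181, 184]
[ 0.4579 -0.4868  0.125 ]
[ 0.4618 -0.4032  0.125 ]
[ 0.4661 -0.3089  0.125 ]
[ 0.4692 -0.2419  0.125 ]
-0.041 0.064 [321.9 173.7]
-0.041 0.044 [321.9 167.4]
-0.039 0.064 [321.9 177.3]
-0.039 0.044 [321.9 170.6]
-0.027 0.064 [321.9 197.9]
-0.027 0.044 [322.  189.3]
[85, 94, 86, 90, 90, 87, 91, 91, 90, 88, 95, 92, 94, 139, 173, 172, 170, 175, 172, 175, 170, 173, 169, 171, 172, 173, 173, 172, 172, 173, 172, 170, 172, 177, 175] [179, 177, 177, 179, 178, 176, 180, 175, 177, 178, 176, 176, 183, 153, 79, 73, 78, 79, 79, 77, 78, 77, 77, 70, 121, 170, 166, 168, 172, 220, 243, 241, 240, 240, 240, 241, 240, 241, 241, 241]
```

The wrist view shows the arm-side rim as a straight row at 151 with the held lip at rows 168–197, cols 278–368, parallel to it. The rim's x of 0.4661 agrees with the top view. I go down with a 1 mm x correction.

Call:
servo_tool(
  targets=[
    {"offset": [-0.001,0,0.01],"dr": [0,0,0]},
    {"offset": [-0.001,0,0.03],"dr": [0,0,0]},
    {"offset": [-0.001,0,0.055],"dr": [0,0,0]},
    {"offset": [-0.001,0,0.08],"dr": [0,0,0]},
    {"offset": [-0.001,0,0.1],"dr": [0,0,0]},
    {"offset": [-0.001,0,0.115],"dr": [0,0,0]},
    {"offset": [-0.001,0,0.123],"dr": [0,0,0]},
    {"offset": [-0.001,0,0.13],"dr": [0,0,0]},
    {"offset": [-0.001,0,0.133],"dr": [0,0,0]},
    {"offset": [-0.001,0,0.136],"dr": [0,0,0]},
    {"offset": [-0.001,0,0.139],"dr": [0,0,0]},
    {"offset": [-0.001,0,0.142],"dr": [0,0,0]},
    {"offset": [-0.001,0,0.145],"dr": [0,0,0]},
    {"offset": [-0.001,0,0.145],"dr": [0,0,0]},
    {"offset": [-0.001,0,0.145],"dr": [0,0,0]},
  ],
)

```text
time_s: 12.75
position: [0.4997, -0.3101, 0.1517]
tcp_rot: [[-0.999, 0.048, 0.0], [0.048, 0.999, -0.0], [-0.0, -0.0, -1.0]]
force: [1.6, 0.4, -1.7]
opening: 0.11
grasp_force: 29.9
```

Run:
```python
from h import *
w=cap('wrist','w5.png');e=cap('side')
s=bot.read_state();print(s['position'].round(4),s['force'].round(1))
a=cv2.cvtColor(w['color'],cv2.COLOR_RGB2BGR)[60:260,200:500]
b=cv2.cvtColor(e['color'],cv2.COLOR_RGB2BGR)[170:370,320:570]
cv2.imwrite('pics/c5.png',cv2.resize(np.hstack([a,b]),None,fx=1.45,fy=1.45,interpolation=cv2.INTER_CUBIC))
```

```text
[ 0.4998 -0.3102  0.1518] [ 0.1  0.  -1.2]
```

View pics/c5.png

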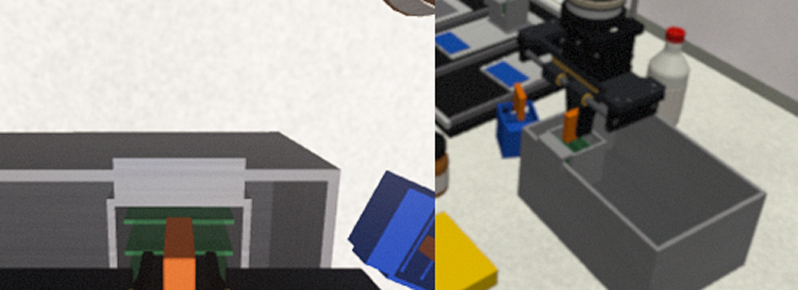

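The lip covers the rim in the wrist view, its outer edge at row 158 against the rim's outer edge at row 168. The leg is already below the rim with no force, so I lower the rest.

Call:
servo_tool(
  targets=[
    {"offset": [0,0,0.003],"dr": [0,0,0]},
    {"offset": [0,0,0.006],"dr": [0,0,0]},
    {"offset": [0,0,0.009],"dr": [0,0,0]},
    {"offset": [0,0,0.011],"dr": [0,0,0]},
    {"offset": [0,0,0.0125],"dr": [0,0,0]},
    {"offset": [0,0,0.0135],"dr": [0,0,0]},
    {"offset": [0,0,0.0135],"dr": [0,0,0]},
    {"offset": [0,0,0.0135],"dr": [0,0,0]},
  ],
)

```text
time_s: 13.52
position: [0.4997, -0.3101, 0.1381]
tcp_rot: [[-0.999, 0.048, -0.0], [0.048, 0.999, 0.0], [0.0, 0.0, -1.0]]
force: [-0.2, 0.9, 0.0]
opening: 0.114
grasp_force: 29.9
```

Call:
servo_tool(
  targets=[
    {"offset": [0,0,0],"dr": [0,0,0]},
    {"offset": [0,0,0],"dr": [0,0,0]},
    {"offset": [0,0,0],"dr": [0,0,0]},
    {"offset": [0,0,0],"dr": [0,0,0]},
    {"offset": [0,0,0],"dr": [0,0,0]},
    {"offset": [0,0,0],"dr": [0,0,0]},
    {"offset": [0,0,-0.01],"dr": [0,0,0]},
    {"offset": [0,0,-0.03],"dr": [0,0,0]},
    {"offset": [0,0,-0.06],"dr": [0,0,0]},
    {"offset": [0,0,-0.1],"dr": [0,0,0]},
    {"offset": [0,0,-0.13],"dr": [0,0,0]},
    {"offset": [0,0,-0.13],"dr": [0,0,0]},
    {"offset": [0,0,-0.13],"dr": [0,0,0]},
  ],
  gripper=-0.2,
)

```text
time_s: 14.6
position: [0.5008, -0.311, 0.2713]
tcp_rot: [[-0.999, 0.048, 0.005], [0.048, 0.999, -0.004], [-0.005, -0.004, -1.0]]
force: [-0.1, 0.4, 0.1]
opening: 0.602
grasp_force: 0.0
```

Run:
```python
from h import *
w=cap('wrist');d=cap('top')
e=cap('side')
s=bot.read_state();print(s['position'].round(4),s['force'].round(1),s['tcp_rot'].round(3).tolist())
a=cv2.cvtColor(w['color'],cv2.COLOR_RGB2BGR)[60:260,200:500]
b=cv2.cvtColor(e['color'],cv2.COLOR_RGB2BGR)[170:370,320:570]
cv2.imwrite('pics/c6.png',cv2.resize(np.hstack([a,b]),None,fx=1.45,fy=1.45,interpolation=cv2.INTER_CUBIC))
for n,i in (('t',d),):
  for s,c,m in blobs(i,(105,120,60),(125,255,255)): print(n,s,c,onz(i,*c,.023).round(4))
```

```text
[ 0.4989 -0.3093  0.2669] [0.6 0.7 0.6] [[-0.999, 0.048, -0.002], [0.048, 0.999, 0.002], [0.002, 0.002, -1.0]]
t [600, 101, 40, 50, 1479] [621.1, 125.5] [ 0.9002 -0.8524  0.023 ]
t [339, 169, 22, 15, 301] [349.5, 176.3] [ 0.6245 -0.009   0.023 ]
t [292, 171, 23, 16, 297] [303.0, 178.9] [0.5981 0.1336 0.023 ]
t [247, 196, 24, 16, 310] [258.5, 203.7] [0.5029 0.2587 0.023 ]
t [569, 248, 19, 19, 185] [580.8, 260.1] [ 0.454  -0.7133  0.023 ]
```

View pics/c6.png

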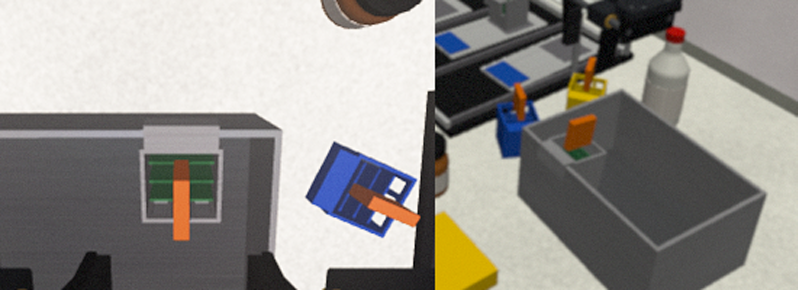

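Basket C hangs by its lip on the arm-side rim (left crop (180,180)). Next I push carrier C home.

Call:
servo_tool(
  targets=[
    {"offset": [0.001,0.04,0],"dr": [0,0,-2.7]},
    {"offset": [0.003,0.08,0],"dr": [0,0,-2.7]},
    {"offset": [0.005,0.12,0],"dr": [0,0,-2.7]},
    {"offset": [0.007,0.16,0],"dr": [0,0,-2.7]},
    {"offset": [0.008,0.2,0],"dr": [0,0,-2.7]},
    {"offset": [0.01,0.24,0],"dr": [0,0,-2.7]},
    {"offset": [0.012,0.28,0],"dr": [0,0,-2.7]},
    {"offset": [0.013,0.32,0],"dr": [0,0,-2.7]},
    {"offset": [0.015,0.36,0],"dr": [0,0,-2.7]},
    {"offset": [0.016,0.4,0],"dr": [0,0,-2.7]},
    {"offset": [0.018,0.44,0],"dr": [0,0,-2.7]},
    {"offset": [0.02,0.48,0],"dr": [0,0,-2.7]},
    {"offset": [0.022,0.52,0],"dr": [0,0,-2.7]},
    {"offset": [0.023,0.55,0],"dr": [0,0,-2.7]},
    {"offset": [0.023,0.568,0],"dr": [0,0,-2.7]},
    {"offset": [0.023,0.568,0.04],"dr": [0,0,-2.7]},
    {"offset": [0.023,0.568,0.08],"dr": [0,0,-2.7]},
    {"offset": [0.023,0.568,0.12],"dr": [0,0,-2.7]},
    {"offset": [0.023,0.568,0.16],"dr": [0,0,-2.7]},
    {"offset": [0.023,0.568,0.19],"dr": [0,0,-2.7]},
  ],
  gripper=1,
)

```text
time_s: 16.42
position: [0.501, 0.2576, 0.0736]
tcp_rot: [[-1.0, 0.001, -0.007], [0.001, 1.0, -0.002], [0.007, -0.002, -1.0]]
force: [0.2, -0.3, 0.4]
opening: 0.004
grasp_force: 0.0
```

Call:
servo_tool(
  targets=[
    {"offset": [0,0,0.02],"dr": [0,0,0]},
    {"offset": [0,0,0.035],"dr": [0,0,0]},
    {"offset": [0,0,0.045],"dr": [0,0,0]},
    {"offset": [0,0,0.048],"dr": [0,0,0]},
    {"offset": [0,0,0.048],"dr": [0,0,0]},
    {"offset": [0,0,0.048],"dr": [0,0,0]},
  ],
)

```text
time_s: 16.92
position: [0.5043, 0.2584, 0.0303]
tcp_rot: [[-1.0, 0.001, 0.0], [0.001, 1.0, 0.0], [-0.0, 0.0, -1.0]]
force: [0.1, -0.1, -0.2]
opening: 0.008
grasp_force: 0.0
```

Call:
servo_tool(
  targets=[
    {"offset": [0,0,0.003],"dr": [0,0,0]},
    {"offset": [0,0,0.005],"dr": [0,0,0]},
    {"offset": [0,0,0.006],"dr": [0,0,0]},
    {"offset": [0,0,0.007],"dr": [0,0,0]},
    {"offset": [0,0,0.008],"dr": [0,0,0]},
    {"offset": [0,0,0.0085],"dr": [0,0,0]},
    {"offset": [0,0,0.009],"dr": [0,0,0]},
    {"offset": [0,0,0.009],"dr": [0,0,0]},
  ],
)

```text
time_s: 17.58
position: [0.5043, 0.2584, 0.0234]
tcp_rot: [[-1.0, 0.001, 0.001], [0.001, 1.0, 0.0], [-0.001, 0.0, -1.0]]
force: [-2.6, -0.5, 13.8]
opening: 0.006
grasp_force: 7.2
```

Call:
servo_tool(
  targets=[
    {"offset": [-0.002,0,0],"dr": [0,0,0]},
    {"offset": [-0.006,0,0],"dr": [0,0,0]},
    {"offset": [-0.012,0,0],"dr": [0,0,0]},
    {"offset": [-0.019,0,0],"dr": [0,0,0]},
    {"offset": [-0.026,0,0],"dr": [0,0,0]},
    {"offset": [-0.033,0,0],"dr": [0,0,0]},
    {"offset": [-0.04,0,0],"dr": [0,0,0]},
    {"offset": [-0.047,0,0],"dr": [0,0,0]},
    {"offset": [-0.054,0.001,0],"dr": [0,0,0]},
    {"offset": [-0.061,0.001,0],"dr": [0,0,0]},
    {"offset": [-0.068,0.001,0],"dr": [0,0,0]},
    {"offset": [-0.075,0.001,0],"dr": [0,0,0]},
    {"offset": [-0.082,0.001,0],"dr": [0,0,0]},
    {"offset": [-0.089,0.001,0],"dr": [0,0,0]},
    {"offset": [-0.096,0.002,0],"dr": [0,0,0]},
    {"offset": [-0.103,0.002,0],"dr": [0,0,0]},
    {"offset": [-0.11,0.002,0],"dr": [0,0,0]},
    {"offset": [-0.116,0.002,0],"dr": [0,0,0]},
    {"offset": [-0.121,0.002,0],"dr": [0,0,0]},
    {"offset": [-0.123,0.002,0],"dr": [0,0,0]},
  ],
)

```text
time_s: 19.25
position: [0.627, 0.2606, 0.0234]
tcp_rot: [[-1.0, 0.001, -0.0], [0.001, 1.0, 0.0], [0.0, 0.0, -1.0]]
force: [-5.3, -0.2, 13.4]
opening: 0.006
grasp_force: 6.3
```

Call:
servo_tool(
  targets=[
    {"offset": [-0.002,0,0],"dr": [0,0,0]},
    {"offset": [-0.004,0,0],"dr": [0,0,0]},
    {"offset": [-0.006,0,0],"dr": [0,0,0]},
    {"offset": [-0.008,0,0],"dr": [0,0,0]},
    {"offset": [-0.01,0,0],"dr": [0,0,0]},
    {"offset": [-0.012,0,0],"dr": [0,0,0]},
    {"offset": [-0.014,0,0],"dr": [0,0,0]},
    {"offset": [-0.014,0,0],"dr": [0,0,0]},
  ],
)

```text
time_s: 19.92
position: [0.6393, 0.2607, 0.0234]
tcp_rot: [[-1.0, 0.001, -0.004], [0.001, 1.0, 0.0], [0.004, 0.0, -1.0]]
force: [-5.7, 0.4, 12.8]
opening: 0.009
grasp_force: 6.5
```

Call:
servo_tool(
  targets=[
    {"offset": [-0.001,0,0],"dr": [0,0,0]},
    {"offset": [-0.002,0,0],"dr": [0,0,0]},
    {"offset": [-0.003,0,0],"dr": [0,0,0]},
    {"offset": [-0.004,0,0],"dr": [0,0,0]},
    {"offset": [-0.005,0,0],"dr": [0,0,0]},
    {"offset": [-0.005,0,0],"dr": [0,0,0]},
  ],
)

```text
time_s: 20.42
position: [0.6394, 0.2607, 0.0234]
tcp_rot: [[-1.0, 0.001, -0.014], [0.001, 1.0, -0.001], [0.014, -0.001, -1.0]]
force: [-13.5, 0.2, 19.3]
opening: 0.007
grasp_force: 9.6
```

Carrier C is against the stop: x stuck at 0.639 and the force rose to 13 N. On to B's pad.

Call:
servo_tool(
  targets=[
    {"offset": [0.006,0,-0.003],"dr": [0,0,0]},
    {"offset": [0.006,0,-0.02],"dr": [0,0,0]},
    {"offset": [0.01,0,-0.05],"dr": [0,0,0]},
    {"offset": [0.02,-0.03,-0.06],"dr": [0,0,0]},
    {"offset": [0.035,-0.065,-0.06],"dr": [0,0,0]},
    {"offset": [0.048,-0.1,-0.06],"dr": [0,0,0]},
    {"offset": [0.048,-0.127,-0.06],"dr": [0,0,0]},
    {"offset": [0.048,-0.127,-0.04],"dr": [0,0,0]},
    {"offset": [0.048,-0.127,-0.02],"dr": [0,0,0]},
    {"offset": [0.048,-0.127,-0.01],"dr": [0,0,0]},
    {"offset": [0.048,-0.127,-0.005],"dr": [0,0,0]},
    {"offset": [0.048,-0.127,-0.003],"dr": [0,0,0]},
    {"offset": [0.048,-0.127,-0.002],"dr": [0,0,0]},
    {"offset": [0.048,-0.127,-0.001],"dr": [0,0,0]},
    {"offset": [0.048,-0.127,0],"dr": [0,0,0]},
    {"offset": [0.048,-0.127,0],"dr": [0,0,0]},
  ],
)

```text
time_s: 21.75
position: [0.5971, 0.1334, 0.0234]
tcp_rot: [[-1.0, -0.001, -0.001], [-0.001, 1.0, -0.001], [0.001, -0.001, -1.0]]
force: [-4.9, -2.2, 10.5]
opening: 0.006
grasp_force: 5.7
```

Call:
servo_tool(
  targets=[
    {"offset": [0.002,0,0],"dr": [0,0,0]},
    {"offset": [0.005,0,0],"dr": [0,0,0]},
    {"offset": [0.01,0,0],"dr": [0,0,0]},
    {"offset": [0.016,0,0],"dr": [0,0,0]},
    {"offset": [0.022,0,0],"dr": [0,0,0]},
    {"offset": [0.028,0,0],"dr": [0,0,0]},
    {"offset": [0.034,0,0],"dr": [0,0,0]},
    {"offset": [0.04,0,0],"dr": [0,0,0]},
    {"offset": [0.046,0,0],"dr": [0,0,0]},
    {"offset": [0.052,0,0],"dr": [0,0,0]},
    {"offset": [0.058,-0.001,0],"dr": [0,0,0]},
    {"offset": [0.064,-0.001,0],"dr": [0,0,0]},
    {"offset": [0.07,-0.001,0],"dr": [0,0,0]},
    {"offset": [0.076,-0.001,0],"dr": [0,0,0]},
    {"offset": [0.082,-0.001,0],"dr": [0,0,0]},
    {"offset": [0.088,-0.001,0],"dr": [0,0,0]},
    {"offset": [0.093,-0.001,0],"dr": [0,0,0]},
    {"offset": [0.095,-0.001,0],"dr": [0,0,0]},
    {"offset": [0.095,-0.001,0],"dr": [0,0,0]},
    {"offset": [0.095,-0.001,0],"dr": [0,0,0]},
  ],
)

```text
time_s: 23.42
position: [0.5073, 0.1329, 0.0234]
tcp_rot: [[-1.0, 0.0, 0.01], [0.0, 1.0, 0.001], [-0.01, 0.001, -1.0]]
force: [3.2, -0.2, 12.1]
opening: 0.005
grasp_force: 5.6
```

Call:
servo_tool(
  targets=[
    {"offset": [0,0,-0.005],"dr": [0,0,0]},
    {"offset": [0,0,-0.02],"dr": [0,0,0]},
    {"offset": [0,0,-0.06],"dr": [0,0,0]},
    {"offset": [0,0,-0.1],"dr": [0,0,0]},
    {"offset": [0,0,-0.14],"dr": [0,0,0]},
    {"offset": [0,0,-0.18],"dr": [0,0,0]},
    {"offset": [0,0,-0.2],"dr": [0,0,0]},
    {"offset": [0,0,-0.2],"dr": [0,0,0]},
    {"offset": [0,0,-0.2],"dr": [0,0,0]},
    {"offset": [0,0,-0.2],"dr": [0,0,0]},
  ],
  gripper=-1,
)

```text
time_s: 24.25
position: [0.5012, 0.1325, 0.22]
tcp_rot: [[-1.0, 0.001, -0.003], [0.001, 1.0, -0.0], [0.003, -0.0, -1.0]]
force: [0.0, -0.6, 0.2]
opening: 0.679
grasp_force: 0.0
```

Run:
```python
from h import *
d=cap('top');e=cap('side')
print(bot.read_state()['position'].round(4))
for n,i in (('t',d),):
  for s,c,m in blobs(i,(105,120,60),(125,255,255)): print(n,s,c,onz(i,*c,.023).round(4))
for n,i in (('t',d),('s',e)):
  for s,c,m in blobs(i,(3,130,90),(17,255,255),15): print(n,s,c,onz(i,*c,.108).round(4))
```

```text
[0.5012 0.1324 0.2192]
t [600, 101, 40, 50, 1292] [620.8, 123.2] [ 0.9081 -0.8519  0.023 ]
t [339, 169, 22, 15, 301] [349.5, 176.3] [ 0.6245 -0.009   0.023 ]
t [384, 196, 29, 27, 145] [401.8, 212.7] [ 0.5299 -0.179   0.023 ]
t [543, 219, 45, 48, 1906] [564.7, 242.4] [ 0.5008 -0.6673  0.023 ]
t [400, 153, 10, 12, 43] [404.7, 158.5] [ 0.6726 -0.1569  0.108 ]
t [394, 201, 12, 9, 41] [399.3, 204.9] [ 0.5336 -0.1519  0.108 ]
t [461, 211, 5, 16, 60] [463.4, 218.0] [ 0.5187 -0.3323  0.108 ]
s [339, 157, 14, 18, 194] [345.7, 164.9] [0.6549 0.1415 0.108 ]
s [422, 209, 9, 24, 111] [426.0, 219.4] [ 0.6538 -0.1748  0.108 ]
s [375, 228, 8, 25, 110] [378.8, 238.4] [ 0.5189 -0.1735  0.108 ]
s [409, 249, 23, 25, 385] [419.8, 260.5] [ 0.5412 -0.2766  0.108 ]
s [303, 280, 24, 9, 101] [314.6, 284.3] [ 0.3266 -0.2219  0.108 ]
```

Call:
servo_tool(
  targets=[
    {"offset": [-0.04,0.004,0],"dr": [0,0,0]},
    {"offset": [-0.08,0.008,0],"dr": [0,0,0]},
    {"offset": [-0.12,0.009,0],"dr": [0,0,0]},
    {"offset": [-0.155,0.009,0],"dr": [0,0,0]},
    {"offset": [-0.155,0.009,0.03],"dr": [0,0,0]},
    {"offset": [-0.155,0.009,0.06],"dr": [0,0,0]},
    {"offset": [-0.155,0.009,0.06],"dr": [0,0,0]},
    {"offset": [-0.155,0.009,0.06],"dr": [0,0,0]},
    {"offset": [-0.155,0.009,0.06],"dr": [0,0,0]},
  ],
)

```text
time_s: 25.1
position: [0.6578, 0.1413, 0.1609]
tcp_rot: [[-1.0, 0.001, -0.001], [0.001, 1.0, -0.0], [0.001, -0.0, -1.0]]
force: [0.3, 0.1, 0.7]
opening: 0.998
grasp_force: 0.0
```

Run:
```python
from h import *
w=cap('wrist','w7.png')
print(bot.read_state()['position'].round(4),bot.read_state()['opening'])
for s,c,m in blobs(w,(3,130,70),(17,255,255),15):
  cs,_=cv2.findContours(m.astype(np.uint8),0,2);print(s,c,onz(w,*c,.12).round(4),cv2.minAreaRect(cs[0]))
for s,c,m in blobs(w,(105,120,60),(125,255,255)): print(s,c,onz(w,*c,.023).round(4))
```

```text
[0.6585 0.1413 0.1621] 0.9998144678340658
[310, 178, 17, 71, 1090] [318.1, 213.2] [0.65   0.1384 0.12  ] ((318.0, 213.0), (70.0, 16.0), 90.0)
[145, 260, 20, 11, 57] [153.7, 266.2] [0.6897 0.0213 0.12  ] ((154.84793090820312, 266.0953674316406), (19.88743782043457, 7.179581642150879), 21.037511825561523)
[502, 268, 6, 10, 18] [504.6, 273.5] [0.6956 0.2719 0.12  ] ((504.54998779296875, 272.8499755859375), (3.4785051345825195, 9.486830711364746), 18.43494987487793)
[502, 279, 6, 15, 29] [504.3, 286.6] [0.7062 0.2733 0.12  ] ((504.5, 286.0), (14.0, 5.0), 90.0)
[147, 303, 12, 10, 32] [152.7, 307.2] [0.7233 0.0155 0.12  ] ((152.8040771484375, 307.0743103027344), (6.044877052307129, 11.508516311645508), 35.53767776489258)
[486, 302, 10, 7, 31] [491.4, 304.1] [0.7208 0.2661 0.12  ] ((490.5, 305.0), (6.0, 9.0), 90.0)
[495, 302, 5, 13, 21] [497.0, 308.6] [0.7247 0.2709 0.12  ] ((497.61767578125, 308.0294189453125), (3.6380343437194824, 12.369317054748535), 14.03624439239502)
[505, 326, 11, 7, 28] [509.8, 328.7] [0.7423 0.2833 0.12  ] ((510.0, 329.0), (6.0, 10.0), 90.0)
[514, 326, 11, 8, 31] [5
[... 3145 characters left out ...]
3930664)
[589, 337, 6, 8, 22] [591.3, 340.6] [0.7531 0.3476 0.12  ] ((591.5, 340.5), (7.0, 5.0), 90.0)
[599, 336, 8, 8, 18] [603.0, 340.1] [0.7527 0.3565 0.12  ] ((603.2759399414062, 340.689697265625), (6.040096759796143, 7.615774154663086), 23.198591232299805)
[321, 339, 6, 6, 16] [323.4, 342.2] [0.7544 0.142  0.12  ] ((323.5, 341.5), (5.0, 5.0), 0.0)
[541, 339, 12, 6, 25] [546.6, 342.1] [0.7545 0.3135 0.12  ] ((546.5, 341.5), (5.0, 11.0), 90.0)
[271, 0, 83, 49, 4004] [312.4, 23.8] [0.5129 0.1328 0.023 ]
[0, 20, 43, 77, 2477] [17.3, 60.2] [ 0.5414 -0.1254  0.023 ]
[123, 129, 82, 53, 3554] [164.0, 155.1] [ 0.6243 -0.0089  0.023 ]
[410, 145, 77, 49, 3412] [446.9, 168.8] [0.6376 0.2606 0.023 ]
```

View pics/w7.png

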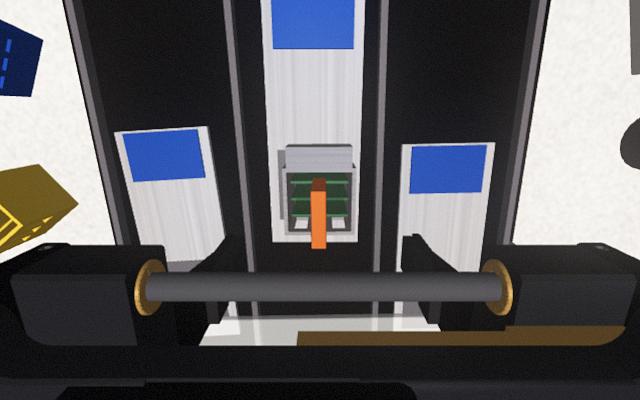

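Basket B is straight on its carrier with its fin at (318,213), i.e. (0.652, 0.139). C's pad reads 0.638 (home) and A's 0.624 (to be pushed later).

Call:
servo_tool(
  targets=[
    {"offset": [0.003,-0.002,0.015],"dr": [0,0,0]},
    {"offset": [0.006,-0.0025,0.035],"dr": [0,0,0]},
    {"offset": [0.0065,-0.0025,0.055],"dr": [0,0,0]},
    {"offset": [0.0065,-0.0025,0.0655],"dr": [0,0,0]},
    {"offset": [0.0065,-0.0025,0.0655],"dr": [0,0,0]},
    {"offset": [0.0065,-0.0025,0.0655],"dr": [0,0,0]},
  ],
)

```text
time_s: 25.65
position: [0.6521, 0.1388, 0.0966]
tcp_rot: [[-1.0, 0.001, 0.002], [0.001, 1.0, 0.0], [-0.002, 0.0, -1.0]]
force: [0.1, -0.1, 0.4]
opening: 0.999
grasp_force: 0.0
```

Call:
servo_tool(
  targets=[
    {"offset": [0,0,0],"dr": [0,0,0]},
    {"offset": [0,0,0],"dr": [0,0,0]},
    {"offset": [0,0,0],"dr": [0,0,0]},
    {"offset": [0,0,0],"dr": [0,0,0]},
    {"offset": [0,0,0],"dr": [0,0,0]},
    {"offset": [0,0,0],"dr": [0,0,0]},
    {"offset": [0,0,0],"dr": [0,0,0]},
    {"offset": [0,0,0],"dr": [0,0,0]},
    {"offset": [0,0,0],"dr": [0,0,0]},
    {"offset": [0,0,0],"dr": [0,0,0]},
    {"offset": [0,0,0],"dr": [0,0,0]},
    {"offset": [0,0,0],"dr": [0,0,0]},
    {"offset": [0,0,0],"dr": [0,0,0]},
    {"offset": [0,0,0],"dr": [0,0,0]},
    {"offset": [0,0,0],"dr": [0,0,0]},
    {"offset": [0,0,0],"dr": [0,0,0]},
    {"offset": [0,0,0],"dr": [0,0,0]},
  ],
  gripper=1,
)

```text
time_s: 27.07
position: [0.6513, 0.1386, 0.0954]
tcp_rot: [[-1.0, 0.001, -0.0], [0.001, 1.0, -0.0], [0.0, -0.0, -1.0]]
force: [0.2, -0.7, -1.3]
opening: 0.11
grasp_force: 30.0
```

Call:
servo_tool(
  targets=[
    {"offset": [0,0,-0.005],"dr": [0,0,0]},
    {"offset": [0,0,-0.015],"dr": [0,0,0]},
    {"offset": [0,0,-0.035],"dr": [0,0,0]},
    {"offset": [0,0,-0.06],"dr": [0,0,0]},
    {"offset": [0,0,-0.09],"dr": [0,0,0]},
    {"offset": [0,0,-0.12],"dr": [0,0,0]},
    {"offset": [0,0,-0.15],"dr": [0,0,0]},
    {"offset": [0,0,-0.18],"dr": [0,0,0]},
    {"offset": [0,0,-0.2],"dr": [0,0,0]},
    {"offset": [0,0,-0.2],"dr": [0,0,0]},
    {"offset": [0,0,-0.2],"dr": [0,0,0]},
  ],
)

```text
time_s: 27.98
position: [0.6517, 0.1388, 0.2973]
tcp_rot: [[-1.0, 0.001, 0.003], [0.001, 1.0, 0.0], [-0.003, 0.0, -1.0]]
force: [-0.4, -0.2, -3.4]
opening: 0.109
grasp_force: 30.0
```

Call:
servo_tool(
  targets=[
    {"offset": [0.004,-0.015,0],"dr": [0,0,1]},
    {"offset": [0.012,-0.04,0],"dr": [0,0,2]},
    {"offset": [0.021,-0.073,0],"dr": [0,0,2.7]},
    {"offset": [0.03,-0.106,0],"dr": [0,0,2.7]},
    {"offset": [0.04,-0.139,0],"dr": [0,0,2.7]},
    {"offset": [0.05,-0.172,0],"dr": [0,0,2.7]},
    {"offset": [0.06,-0.205,0],"dr": [0,0,2.7]},
    {"offset": [0.069,-0.238,0],"dr": [0,0,2.7]},
    {"offset": [0.078,-0.271,0],"dr": [0,0,2.7]},
    {"offset": [0.088,-0.304,0],"dr": [0,0,2.7]},
    {"offset": [0.098,-0.337,0],"dr": [0,0,2.7]},
    {"offset": [0.107,-0.37,0],"dr": [0,0,2.7]},
    {"offset": [0.116,-0.403,0],"dr": [0,0,2.7]},
    {"offset": [0.125,-0.436,0],"dr": [0,0,2.7]},
    {"offset": [0.134,-0.469,0],"dr": [0,0,2.7]},
    {"offset": [0.143,-0.502,0],"dr": [0,0,2.7]},
    {"offset": [0.15,-0.53,0],"dr": [0,0,2.7]},
    {"offset": [0.155,-0.547,0],"dr": [0,0,2.7]},
    {"offset": [0.157,-0.555,0],"dr": [0,0,2.7]},
    {"offset": [0.157,-0.555,0],"dr": [0,0,2.7]},
  ],
)

```text
time_s: 29.65
position: [0.4924, -0.4172, 0.2937]
tcp_rot: [[-0.999, 0.051, -0.002], [0.051, 0.999, 0.002], [0.002, 0.002, -1.0]]
force: [0.9, 0.6, -2.0]
opening: 0.113
grasp_force: 30.0
```

Call:
servo_tool(
  targets=[
    {"offset": [0,0,0],"dr": [0,0,0]},
    {"offset": [0,0,0],"dr": [0,0,0]},
    {"offset": [0,0,0],"dr": [0,0,0]},
  ],
)

```text
time_s: 29.9
position: [0.4945, -0.4142, 0.2956]
tcp_rot: [[-0.999, 0.046, -0.0], [0.046, 0.999, 0.001], [0.0, 0.001, -1.0]]
force: [0.2, 0.1, -2.3]
opening: 0.11
grasp_force: 30.0
```

Run:
```python
from h import *
w=cap('wrist','w8.png')
s=bot.read_state();p=s['position'];R=s['tcp_rot'];print(p.round(4),R.round(3).tolist())
g=cv2.cvtColor(w['color'],cv2.COLOR_RGB2GRAY)
for c in (240,300,345): print(c,g[138:205,c].tolist())
for x,z in ((-.041,.064),(-.041,.044),(-.027,.064)): print(x,z,proj(w,p-R[:,0]*x+np.array([0,0,z-.0745])).round(1))
print(onz(w,240,151.3,.125),onz(w,320,151.3,.125))
```

```text
[ 0.4946 -0.4144  0.2957] [[-0.999, 0.046, 0.0], [0.046, 0.999, 0.0], [-0.0, 0.001, -1.0]]
240 [238, 238, 239, 242, 242, 239, 235, 237, 240, 241, 240, 241, 237, 240, 238, 238, 238, 241, 238, 237, 236, 236, 238, 238, 238, 239, 238, 239, 238, 239, 240, 242, 240, 238, 238, 241, 243, 243, 242, 243, 242, 242, 240, 238, 239, 236, 234, 235, 237, 236, 236, 235, 238, 239, 238, 237, 237, 239, 240, 239, 239, 238, 234, 239, 244, 243, 239]
300 [178, 76, 84, 82, 87, 87, 82, 81, 82, 79, 109, 155, 170, 167, 172, 152, 108, 94, 94, 97, 91, 96, 93, 93, 94, 94, 94, 88, 78, 77, 84, 77, 80, 75, 124, 163, 176, 167, 168, 166, 170, 169, 168, 171, 167, 166, 166, 167, 168, 170, 171, 167, 171, 173, 171, 167, 165, 170, 173, 169, 167, 165, 170, 167, 169, 166, 175]
345 [170, 76, 82, 84, 84, 85, 79, 81, 80, 78, 108, 153, 169, 170, 169, 146, 103, 93, 95, 96, 93, 93, 92, 93, 91, 89, 90, 84, 84, 80, 79, 78, 76, 72, 127, 165, 171, 167, 169, 171, 172, 173, 174, 168, 164, 167, 166, 172, 170, 172, 170, 171, 172, 173, 171, 166, 165, 169, 173, 169, 169, 169, 167, 170, 173, 168, 173]
-0.041 0.064 [321.7 173.9]
-0.041 0.044 [321.8 167.5]
-0.027 0.064 [321.8 198.2]
[ 0.45796201 -0.49877738  0.125     ] [ 0.46178246 -0.41514152  0.125     ]
```

Call:
servo_tool(
  targets=[
    {"offset": [0,0,0.01],"dr": [0,0,0]},
    {"offset": [0,0,0.03],"dr": [0,0,0]},
    {"offset": [0,0,0.055],"dr": [0,0,0]},
    {"offset": [0,0,0.08],"dr": [0,0,0]},
    {"offset": [0,0,0.1],"dr": [0,0,0]},
    {"offset": [0,0,0.115],"dr": [0,0,0]},
    {"offset": [0,0,0.123],"dr": [0,0,0]},
    {"offset": [0,0,0.13],"dr": [0,0,0]},
    {"offset": [0,0,0.133],"dr": [0,0,0]},
    {"offset": [0,0,0.136],"dr": [0,0,0]},
    {"offset": [0,0,0.139],"dr": [0,0,0]},
    {"offset": [0,0,0.142],"dr": [0,0,0]},
    {"offset": [0,0,0.145],"dr": [0,0,0]},
    {"offset": [0,0,0.145],"dr": [0,0,0]},
    {"offset": [0,0,0.145],"dr": [0,0,0]},
  ],
)

```text
time_s: 31.2
position: [0.4939, -0.4162, 0.1506]
tcp_rot: [[-0.999, 0.048, 0.0], [0.048, 0.999, -0.0], [-0.0, -0.0, -1.0]]
force: [-0.4, -0.3, -1.9]
opening: 0.114
grasp_force: 30.0
```

Run:
```python
from h import *
w=cap('wrist')
g=cv2.cvtColor(w['color'],cv2.COLOR_RGB2GRAY)
p=bot.read_state()['position'];print(p.round(4))
for c in (255,320,350): print(c,g[145:200,c].tolist())
```

```text
[ 0.4939 -0.4163  0.1508]
255 [244, 244, 244, 244, 243, 244, 236, 154, 78, 88, 86, 88, 85, 82, 90, 84, 83, 84, 82, 84, 82, 83, 84, 86, 83, 86, 76, 78, 79, 81, 78, 82, 74, 106, 154, 168, 169, 162, 171, 167, 171, 147, 102, 85, 94, 90, 90, 92, 89, 86, 90, 92, 92, 90, 87]
320 [241, 238, 236, 236, 241, 246, 216, 120, 79, 86, 81, 88, 88, 86, 85, 80, 83, 85, 82, 81, 83, 79, 84, 76, 83, 80, 74, 130, 171, 174, 175, 174, 171, 171, 180, 172, 171, 170, 168, 167, 173, 173, 174, 176, 174, 175, 174, 172, 169, 171, 174, 175, 174, 171, 174]
350 [238, 237, 237, 237, 241, 246, 217, 119, 82, 84, 83, 84, 85, 80, 82, 83, 82, 82, 82, 81, 79, 87, 80, 82, 79, 78, 76, 128, 169, 177, 176, 174, 177, 171, 173, 176, 173, 166, 169, 171, 173, 175, 174, 177, 175, 175, 177, 174, 175, 171, 174, 173, 175, 169, 175]
```

The lip's outer edge (row 172) is outside the rim's outer edge (row 178), and the leg is below the rim with no force. I lower and release.

Call:
servo_tool(
  targets=[
    {"offset": [0,0,0.003],"dr": [0,0,0]},
    {"offset": [0,0,0.006],"dr": [0,0,0]},
    {"offset": [0,0,0.009],"dr": [0,0,0]},
    {"offset": [0,0,0.011],"dr": [0,0,0]},
    {"offset": [0,0,0.0125],"dr": [0,0,0]},
    {"offset": [0,0,0.0135],"dr": [0,0,0]},
    {"offset": [0,0,0.0135],"dr": [0,0,0]},
    {"offset": [0,0,0.0135],"dr": [0,0,0]},
  ],
)

```text
time_s: 31.92
position: [0.4938, -0.416, 0.1373]
tcp_rot: [[-0.999, 0.048, -0.0], [0.048, 0.999, 0.0], [0.0, 0.0, -1.0]]
force: [-0.7, 1.2, 1.0]
opening: 0.114
grasp_force: 30.0
```

Call:
servo_tool(
  targets=[
    {"offset": [0,0,0],"dr": [0,0,0]},
    {"offset": [0,0,0],"dr": [0,0,0]},
    {"offset": [0,0,0],"dr": [0,0,0]},
    {"offset": [0,0,0],"dr": [0,0,0]},
    {"offset": [0,0,0],"dr": [0,0,0]},
    {"offset": [0,0,0],"dr": [0,0,0]},
    {"offset": [0,0,-0.01],"dr": [0,0,0]},
    {"offset": [0,0,-0.03],"dr": [0,0,0]},
    {"offset": [0,0,-0.06],"dr": [0,0,0]},
    {"offset": [0,0,-0.1],"dr": [0,0,0]},
    {"offset": [0,0,-0.13],"dr": [0,0,0]},
    {"offset": [0,0,-0.13],"dr": [0,0,0]},
    {"offset": [0,0,-0.13],"dr": [0,0,0]},
  ],
  gripper=-0.2,
)

```text
time_s: 33.0
position: [0.4949, -0.4172, 0.2706]
tcp_rot: [[-0.999, 0.048, 0.004], [0.048, 0.999, -0.005], [-0.005, -0.005, -1.0]]
force: [0.4, -1.0, -0.5]
opening: 0.6
grasp_force: 0.0
```

Run:
```python
from h import *
w=cap('wrist');d=cap('top')
e=cap('side')
s=bot.read_state();print(s['position'].round(4),s['force'].round(1))
a=cv2.cvtColor(w['color'],cv2.COLOR_RGB2BGR)[60:260,200:500]
b=cv2.cvtColor(e['color'],cv2.COLOR_RGB2BGR)[170:370,320:570]
cv2.imwrite('pics/c9.png',cv2.resize(np.hstack([a,b]),None,fx=1.45,fy=1.45,interpolation=cv2.INTER_CUBIC))
for s,c,m in blobs(d,(105,120,60),(125,255,255)): print(s,c,onz(d,*c,.023).round(4))
```

```text
[ 0.4931 -0.4153  0.2658] [ 0.3  0.5 -0.3]
[599, 101, 41, 49, 1577] [620.8, 125.4] [ 0.9004 -0.8515  0.023 ]
[253, 155, 24, 15, 289] [264.6, 161.9] [0.638  0.2608 0.023 ]
[339, 169, 22, 15, 300] [349.5, 176.3] [ 0.6245 -0.009   0.023 ]
[384, 196, 29, 27, 168] [400.9, 212.4] [ 0.5305 -0.1762  0.023 ]
[288, 199, 24, 17, 311] [299.3, 206.9] [0.5087 0.1331 0.023 ]
```

View pics/c9.png

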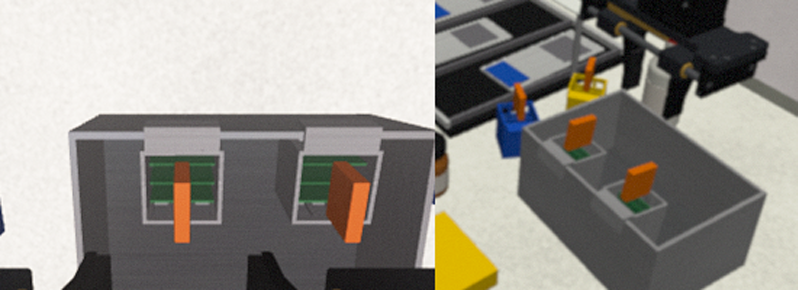

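Both baskets hang on the arm-side rim. Next, push carrier B home, then A.

Call:
servo_tool(
  targets=[
    {"offset": [0,0.04,0],"dr": [0,0,-2.7]},
    {"offset": [0.001,0.08,0],"dr": [0,0,-2.7]},
    {"offset": [0.002,0.12,0],"dr": [0,0,-2.7]},
    {"offset": [0.003,0.16,0],"dr": [0,0,-2.7]},
    {"offset": [0.004,0.2,0],"dr": [0,0,-2.7]},
    {"offset": [0.005,0.24,0],"dr": [0,0,-2.7]},
    {"offset": [0.005,0.28,0],"dr": [0,0,-2.7]},
    {"offset": [0.006,0.32,0],"dr": [0,0,-2.7]},
    {"offset": [0.007,0.36,0],"dr": [0,0,-2.7]},
    {"offset": [0.008,0.4,0],"dr": [0,0,-2.7]},
    {"offset": [0.009,0.44,0],"dr": [0,0,-2.7]},
    {"offset": [0.01,0.48,0],"dr": [0,0,-2.7]},
    {"offset": [0.011,0.52,0],"dr": [0,0,-2.7]},
    {"offset": [0.011,0.548,0],"dr": [0,0,-2.7]},
    {"offset": [0.011,0.548,0.04],"dr": [0,0,-2.7]},
    {"offset": [0.011,0.548,0.08],"dr": [0,0,-2.7]},
    {"offset": [0.011,0.548,0.12],"dr": [0,0,-2.7]},
    {"offset": [0.011,0.548,0.16],"dr": [0,0,-2.7]},
    {"offset": [0.011,0.548,0.19],"dr": [0,0,-2.7]},
    {"offset": [0.011,0.548,0.21],"dr": [0,0,-2.7]},
  ],
  gripper=1,
)

```text
time_s: 34.82
position: [0.5056, 0.1316, 0.0525]
tcp_rot: [[-1.0, 0.001, -0.009], [0.001, 1.0, -0.0], [0.009, -0.0, -1.0]]
force: [0.9, -0.1, -0.2]
opening: 0.004
grasp_force: 0.0
```

Call:
servo_tool(
  targets=[
    {"offset": [0,0,0.01],"dr": [0,0,0]},
    {"offset": [0,0,0.02],"dr": [0,0,0]},
    {"offset": [0,0,0.027],"dr": [0,0,0]},
    {"offset": [0,0,0.027],"dr": [0,0,0]},
    {"offset": [0,0,0.027],"dr": [0,0,0]},
  ],
)

```text
time_s: 35.23
position: [0.5097, 0.1318, 0.0305]
tcp_rot: [[-1.0, 0.001, 0.001], [0.001, 1.0, 0.0], [-0.001, 0.0, -1.0]]
force: [1.0, -0.1, 0.6]
opening: 0.007
grasp_force: 0.0
```

Call:
servo_tool(
  targets=[
    {"offset": [0,0,0.003],"dr": [0,0,0]},
    {"offset": [0,0,0.005],"dr": [0,0,0]},
    {"offset": [0,0,0.006],"dr": [0,0,0]},
    {"offset": [0,0,0.007],"dr": [0,0,0]},
    {"offset": [0,0,0.008],"dr": [0,0,0]},
    {"offset": [0,0,0.0085],"dr": [0,0,0]},
    {"offset": [0,0,0.009],"dr": [0,0,0]},
    {"offset": [0,0,0.009],"dr": [0,0,0]},
  ],
)

```text
time_s: 35.9
position: [0.5096, 0.1318, 0.0234]
tcp_rot: [[-1.0, 0.001, 0.002], [0.001, 1.0, -0.0], [-0.002, -0.0, -1.0]]
force: [-2.6, 0.0, 16.6]
opening: 0.005
grasp_force: 8.4
```

Call:
servo_tool(
  targets=[
    {"offset": [-0.002,0,0],"dr": [0,0,0]},
    {"offset": [-0.006,0,0],"dr": [0,0,0]},
    {"offset": [-0.012,0,0],"dr": [0,0,0]},
    {"offset": [-0.019,0,0],"dr": [0,0,0]},
    {"offset": [-0.026,0,0],"dr": [0,0,0]},
    {"offset": [-0.033,0,0],"dr": [0,0,0]},
    {"offset": [-0.04,0,0],"dr": [0,0,0]},
    {"offset": [-0.047,0,0],"dr": [0,0,0]},
    {"offset": [-0.054,0.001,0],"dr": [0,0,0]},
    {"offset": [-0.061,0.001,0],"dr": [0,0,0]},
    {"offset": [-0.068,0.001,0],"dr": [0,0,0]},
    {"offset": [-0.075,0.001,0],"dr": [0,0,0]},
    {"offset": [-0.082,0.001,0],"dr": [0,0,0]},
    {"offset": [-0.089,0.001,0],"dr": [0,0,0]},
    {"offset": [-0.096,0.002,0],"dr": [0,0,0]},
    {"offset": [-0.103,0.002,0],"dr": [0,0,0]},
    {"offset": [-0.11,0.002,0],"dr": [0,0,0]},
    {"offset": [-0.116,0.002,0],"dr": [0,0,0]},
    {"offset": [-0.119,0.002,0],"dr": [0,0,0]},
    {"offset": [-0.121,0.002,0],"dr": [0,0,0]},
  ],
)

```text
time_s: 37.57
position: [0.6292, 0.1338, 0.0234]
tcp_rot: [[-1.0, 0.001, -0.002], [0.001, 1.0, 0.0], [0.002, 0.0, -1.0]]
force: [-6.7, -0.2, 14.9]
opening: 0.005
grasp_force: 7.5
```

Call:
servo_tool(
  targets=[
    {"offset": [-0.002,0,0],"dr": [0,0,0]},
    {"offset": [-0.004,0,0],"dr": [0,0,0]},
    {"offset": [-0.006,0,0],"dr": [0,0,0]},
    {"offset": [-0.008,0,0],"dr": [0,0,0]},
    {"offset": [-0.01,0,0],"dr": [0,0,0]},
    {"offset": [-0.012,0,0],"dr": [0,0,0]},
    {"offset": [-0.014,0,0],"dr": [0,0,0]},
    {"offset": [-0.015,0,0],"dr": [0,0,0]},
    {"offset": [-0.015,0,0],"dr": [0,0,0]},
  ],
)

```text
time_s: 38.32
position: [0.6405, 0.1339, 0.0234]
tcp_rot: [[-1.0, 0.0, -0.01], [0.0, 1.0, -0.0], [0.01, -0.0, -1.0]]
force: [-10.9, -0.8, 18.2]
opening: 0.006
grasp_force: 9.3
```

Carrier B is at the stop. On to A's pad.

Call:
servo_tool(
  targets=[
    {"offset": [0.005,0,-0.003],"dr": [0,0,0]},
    {"offset": [0.005,0,-0.02],"dr": [0,0,0]},
    {"offset": [0.01,0,-0.05],"dr": [0,0,0]},
    {"offset": [0.015,-0.03,-0.06],"dr": [0,0,0]},
    {"offset": [0.021,-0.065,-0.06],"dr": [0,0,0]},
    {"offset": [0.021,-0.1,-0.06],"dr": [0,0,0]},
    {"offset": [0.021,-0.143,-0.06],"dr": [0,0,0]},
    {"offset": [0.021,-0.143,-0.04],"dr": [0,0,0]},
    {"offset": [0.021,-0.143,-0.02],"dr": [0,0,0]},
    {"offset": [0.021,-0.143,-0.01],"dr": [0,0,0]},
    {"offset": [0.021,-0.143,-0.005],"dr": [0,0,0]},
    {"offset": [0.021,-0.143,-0.003],"dr": [0,0,0]},
    {"offset": [0.021,-0.143,-0.002],"dr": [0,0,0]},
    {"offset": [0.021,-0.143,-0.001],"dr": [0,0,0]},
    {"offset": [0.021,-0.143,-0.0005],"dr": [0,0,0]},
    {"offset": [0.021,-0.143,-0.0005],"dr": [0,0,0]},
  ],
)

```text
time_s: 39.65
position: [0.6237, -0.0087, 0.0235]
tcp_rot: [[-1.0, -0.001, -0.001], [-0.001, 1.0, -0.001], [0.001, -0.001, -1.0]]
force: [-3.4, -1.0, 7.6]
opening: 0.005
grasp_force: 3.6
```

Call:
servo_tool(
  targets=[
    {"offset": [-0.002,0,0],"dr": [0,0,0]},
    {"offset": [-0.004,0,0],"dr": [0,0,0]},
    {"offset": [-0.006,0,0],"dr": [0,0,0]},
    {"offset": [-0.008,0,0],"dr": [0,0,0]},
    {"offset": [-0.01,0,0],"dr": [0,0,0]},
    {"offset": [-0.012,0,0],"dr": [0,0,0]},
    {"offset": [-0.014,0,0],"dr": [0,0,0]},
    {"offset": [-0.016,0,0],"dr": [0,0,0]},
    {"offset": [-0.018,0,0],"dr": [0,0,0]},
    {"offset": [-0.019,0,0],"dr": [0,0,0]},
    {"offset": [-0.019,0,0],"dr": [0,0,0]},
  ],
)

```text
time_s: 40.57
position: [0.6396, -0.0083, 0.0235]
tcp_rot: [[-1.0, -0.002, -0.008], [-0.002, 1.0, 0.0], [0.008, 0.0, -1.0]]
force: [-9.0, -1.8, 11.6]
opening: 0.003
grasp_force: 5.9
```

Now I lift clear, back away, and check everything.

Call:
servo_tool(
  targets=[
    {"offset": [0.004,0,-0.003],"dr": [0,0,0]},
    {"offset": [0.004,0,-0.02],"dr": [0,0,0]},
    {"offset": [0.015,0,-0.05],"dr": [0,0,0]},
    {"offset": [0.04,0,-0.09],"dr": [0,0,0]},
    {"offset": [0.07,0,-0.13],"dr": [0,0,0]},
    {"offset": [0.1,0,-0.17],"dr": [0,0,0]},
    {"offset": [0.13,0,-0.21],"dr": [0,0,0]},
    {"offset": [0.16,0,-0.25],"dr": [0,0,0]},
    {"offset": [0.2,0,-0.27],"dr": [0,0,0]},
    {"offset": [0.2,0,-0.27],"dr": [0,0,0]},
    {"offset": [0.2,0,-0.27],"dr": [0,0,0]},
  ],
)

```text
time_s: 41.48
position: [0.4401, -0.0081, 0.2964]
tcp_rot: [[-1.0, -0.0, 0.006], [-0.0, 1.0, -0.002], [-0.006, -0.002, -1.0]]
force: [0.1, -0.1, 0.3]
opening: 0.004
grasp_force: 0.0
```

Run:
```python
from h import *
d=cap('top');e=cap('side','s10.png');w=cap('wrist')
for n,i in (('t',d),('w',w)):
  for s,c,m in blobs(i,(105,120,60),(125,255,255)):
    cs,_=cv2.findContours(m.astype(np.uint8),0,2)
    q=[onz(i,*p,.023)[:2] for p in cv2.boxPoints(cv2.minAreaRect(cs[0]))]
    ed=max((q[k]-q[k-1] for k in range(4)),key=np.linalg.norm)
    print(n,s,onz(i,*c,.023).round(4),round(np.degrees(np.arctan2(ed[0],ed[1]))%180,1))
```

```text
t [600, 101, 40, 50, 1334] [ 0.9066 -0.8515  0.023 ] 93.5
t [253, 155, 24, 15, 289] [0.638  0.2608 0.023 ] 179.5
t [293, 159, 23, 16, 296] [0.6392 0.1353 0.023 ] 179.9
t [543, 219, 45, 48, 1909] [ 0.5008 -0.6673  0.023 ] 91.8
w [178, 203, 71, 42, 1051] [ 0.5336 -0.1759  0.023 ] 24.6
w [473, 301, 38, 2, 43] [0.6603 0.2533 0.023 ] 180.0
```

View pics/s10.png

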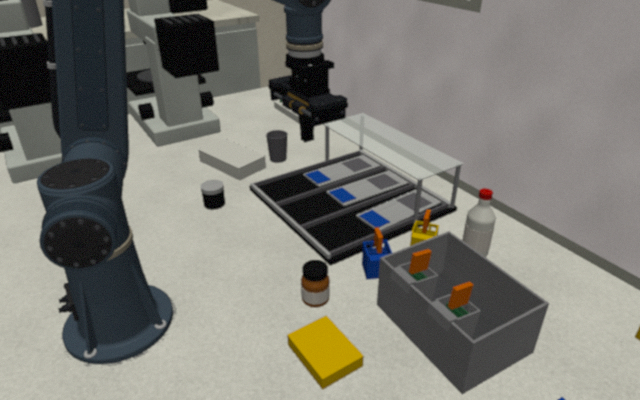

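The side view shows both baskets hanging at (420,268) and (457,300), all carriers back with pads in line (316,177), (342,195), (374,218), and the bystanders in place. The arm hides A's pad from the top camera, so I check it from the side camera, then hand in.

Run:
```python
from h import *
e=cap('side');ok=0
for s,c,m in blobs(e,(105,120,60),(125,255,255)):
  p=onz(e,*c,.023)
  if p[0]>.55 and p[1]>-.06: print(p.round(4)); ok+=p[0]>.632
if ok==3: print(ticket.hand_in())
```

```text
[0.6361 0.2584 0.023 ]
[0.6381 0.1318 0.023 ]
[ 0.6394 -0.0108  0.023 ]
the job is handed in; nothing more can be done
None
```

Both baskets (B and C) hang on the tank's arm-side rim, all three carriers are back against the stop, nothing else on the bench looked moved, and the job is handed in; no verdict was returned.

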